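# Gather the bait pellets and pour them into the tackle tube

### The job

Gather all the bait pellets lying on the drying tray into the aluminium scoop beside those already there, holding each one only lightly because they crumble when squeezed. With every pellet in the scoop, lift it by its black grip, pour them all through the orange funnel into the blue tackle tube without knocking or pressing hard on the funnel or its stand, then stand the empty scoop upright back on the middle of its rubber mat. Leave the other things on the box lid where they are.

Things in the scene. Friction and masses are not known exactly. Their poses are not given: they have to be found in the camera images.
- pellet1: dark brown cylindrical bait pellet, 20 mm diameter, 18 mm tall, 12 g, origin at its centre, z along its axis; compressed fishmeal that crumbles if the fingers squeeze it with more than about 35 N each, so use the gentlest grip. Starts upright somewhere on the grey tray; may be absent (None).
- pellet2: dark brown cylindrical bait pellet, 20 mm diameter, 18 mm tall, 12 g, origin at its centre, z along its axis; compressed fishmeal that crumbles if the fingers squeeze it with more than about 35 N each, so use the gentlest grip. Starts upright somewhere on the grey tray; may be absent (None).
- pellet3: dark brown cylindrical bait pellet, 20 mm diameter, 18 mm tall, 12 g, origin at its centre, z along its axis; compressed fishmeal that crumbles if the fingers squeeze it with more than about 35 N each, so use the gentlest grip. Starts upright somewhere on the grey tray; may be absent (None).
- pellet4: dark brown cylindrical bait pellet, 20 mm diameter, 18 mm tall, 12 g, origin at its centre, z along its axis; compressed fishmeal that crumbles if the fingers squeeze it with more than about 35 N each, so use the gentlest grip. Starts upright somewhere on the grey tray; may be absent (None).
- pellet5: dark brown cylindrical bait pellet, 20 mm diameter, 18 mm tall, 12 g, origin at its centre, z along its axis; compressed fishmeal that crumbles if the fingers squeeze it with more than about 35 N each, so use the gentlest grip. Starts upright somewhere on the grey tray; may be absent (None).
- pellet6: dark brown cylindrical bait pellet, 20 mm diameter, 18 mm tall, 12 g, origin at its centre, z along its axis; compressed fishmeal that crumbles if the fingers squeeze it with more than about 35 N each, so use the gentlest grip. Starts upright somewhere on the grey tray; may be absent (None).
- pellet7: dark brown cylindrical bait pellet, 20 mm diameter, 18 mm tall, 12 g, origin at its centre, z along its axis; compressed fishmeal that crumbles if the fingers squeeze it with more than about 35 N each, so use the gentlest grip. Starts already in the scoop.
- pellet8: dark brown cylindrical bait pellet, 20 mm diameter, 18 mm tall, 12 g, origin at its centre, z along its axis; compressed fishmeal that crumbles if the fingers squeeze it with more than about 35 N each, so use the gentlest grip. Starts already in the scoop.
- tray: shallow grey drying tray, fixed, 200 x 270 mm (its x by y), floor top 4 mm above its origin, rim 9 mm high in all and 4 mm thick; origin at the centre of its underside
- mat: flat black rubber mat, fixed, 190 x 130 x 3 mm (its x by y by z), where the scoop lives; origin at the centre of its underside
- scoop: loose aluminium bait scoop, 200 g, origin under the centre of its pan, z up, open spout towards its own -x. Pan floor 4 mm thick, inside x -64 to +48 mm, 76 mm wide; side and back walls 38 mm high, 4 mm thick; the last 18 mm of floor rises 5 mm to the lip. Behind the back wall an upright black grip block centred at x = +64 mm: 24 mm in x, 34 mm in y, top at z = 82 mm
- scoop_grip (a point): point inside the scoop's black grip block at which to take it from above with the fingers closing along the scoop's x: (64, 0, 62) mm from the scoop's origin
- scoop_lip (a point): middle of the scoop's spout lip: (-63, 0, 9) mm from the scoop's origin
- filler: fixed filling stand: plywood base 130 x 130 x 12 mm; on it an upright see-through blue tackle tube, inner radius 31 mm, outer 34, inner floor 15 mm and top 112 mm above the origin; on it an orange funnel widening from 54 mm inner diameter at 112 mm to 152 mm (158 outer) at its mouth at 182 mm. Origin under the centre, z up the tube
- funnel_mouth (a point): centre of the funnel's mouth, 182 mm above the filling stand's origin
- club: bystander: wooden priest club lying along its x, 220 mm long, 32 mm thick, origin under its middle
- torch: bystander: black torch with toggle switch lying along its x, 150 mm long, 44 mm thick, origin under its middle
- spool: bystander: green line spool, radius 32 mm, 44 mm high, origin at the centre of its underside
There are look-alikes about, which are no part of the job. Leave any green, pink or purple look-alike of the scoop alone.

How it is judged:
On the way, in this order (a step that is already met when the one before it is completed fails the run):
1. every pellet is in the scoop (x of pellet1 in the frame of scoop between -0.066 and 0.05 m and y of pellet1 in the frame of scoop between -0.042 and 0.042 m and z of pellet1 in the frame of scoop between 0 and 0.06 m and x of pellet2 in the frame of scoop between -0.066 and 0.05 m and y of pellet2 in the frame of scoop between -0.042 and 0.042 m and z of pellet2 in the frame of scoop between 0 and 0.06 m and x of pellet3 in the frame of scoop between -0.066 and 0.05 m and y of pellet3 in the frame of scoop between -0.042 and 0.042 m and z of pellet3 in the frame of scoop between 0 and 0.06 m and x of pellet4 in the frame of scoop between -0.066 and 0.05 m and y of pellet4 in the frame of scoop between -0.042 and 0.042 m and z of pellet4 in the frame of scoop between 0 and 0.06 m and x of pellet5 in the frame of scoop between -0.066 and 0.05 m and y of pellet5 in the frame of scoop between -0.042 and 0.042 m and z of pellet5 in the frame of scoop between 0 and 0.06 m and x of pellet6 in the frame of scoop between -0.066 and 0.05 m and y of pellet6 in the frame of scoop between -0.042 and 0.042 m and z of pellet6 in the frame of scoop between 0 and 0.06 m and x of pellet7 in the frame of scoop between -0.066 and 0.05 m and y of pellet7 in the frame of scoop between -0.042 and 0.042 m and z of pellet7 in the frame of scoop between 0 and 0.06 m and x of pellet8 in the frame of scoop between -0.066 and 0.05 m and y of pellet8 in the frame of scoop between -0.042 and 0.042 m and z of pellet8 in the frame of scoop between 0 and 0.06 m), for 0.3 s.
2. the scoop is tipped with its spout over the funnel (angle between scoop's own z axis and vertical above 0.5 rad and horizontal distance between scoop_lip and funnel_mouth below 0.08 m and height (world z) of scoop_lip above 0.13 m), for 0.1 s.
3. every pellet is in the tube (horizontal distance between each of pellet1, pellet2, pellet3, pellet4, pellet5, pellet6, pellet7, pellet8 and filler below 0.032 m and height (world z) of each of pellet1, pellet2, pellet3, pellet4, pellet5, pellet6, pellet7, pellet8 below 0.112 m), for 0.3 s.
At the end, for the whole second after the job is handed in: every pellet lies inside the blue tube (centre within 32 mm of its axis and below its top at 112 mm), and the scoop stands upright at rest on the rubber mat, its origin within 50 mm of the mat's middle, tilted less than 0.12 rad (all of step 3 and linear speed of scoop below 0.03 m/s and angle between scoop's own z axis and vertical below 0.12 rad and horizontal distance between scoop and mat below 0.05 m and z of scoop in the frame of mat below 0.008 m); the robot touches nothing.
It fails at once if the fingers squeeze a pellet too hard (more than 70 N, both fingers together) (contact force between the fingers and pellet1 above 70 N or contact force between the fingers and pellet2 above 70 N or contact force between the fingers and pellet3 above 70 N or contact force between the fingers and pellet4 above 70 N or contact force between the fingers and pellet5 above 70 N or contact force between the fingers and pellet6 above 70 N or contact force between the fingers and pellet7 above 70 N or contact force between the fingers and pellet8 above 70 N).
It fails at once if the filling stand is knocked or pressed with more than 20 N (contact force between any of the fingers, the arm, scoop and filler above 20 N).
It fails at once if a bystander is moved by more than 40 mm (distance of any of club, torch, spool from where it was at the start of the episode above 0.04 m).
Of pellet1, pellet2, pellet3, pellet4, pellet5, pellet6 only 4 to 6 are there at a start; the rules pass over those that are not, and their reading is None.
At some moment in a run one of pellet1, pellet2, pellet3, pellet4, pellet5, pellet6 may be knocked a few centimetres aside while the robot is not near it.
It also fails if it takes over 210 s, if anything falls off the work surface, if the arm or the gripper's body presses on something with over 40 N, if the wrist force passes 120 N, or if a joint passes its speed limit or range.

### The arm

A 6-joint arm with a two-finger parallel gripper is mounted at the origin on the work surface. World frame = base frame: x ahead of the robot, y to its left, z up, the work surface at z = 0. Lengths are in m, angles in rad, forces in N, time in s.
With the tool pointing down it reaches from about 0.35 to 0.85 m from the base axis. Payload 8.1 kg.
Tool frame: the origin (TCP) lies on the centre line of the jaws, within the pads' length; the fingertips stand robot.tips_ahead ahead of it and the grasp point (between the pads) lies 6 mm ahead of it (robot.tips_ahead is the distance from the TCP to the fingertips, in m); z points along the fingers, y is the line along which they close (so a half turn about z gives the same grasp; the last joint's range is limited). The gripper opens to 93 mm and grips with 3 to 60 N. Pads are 15 mm wide; open, the fingers measure 128 mm over their backs; the gripper's body (75 mm by 188 mm) begins 65 mm behind the grasp point.
Start: joints at [-0.085, 0.13, 1.488, -0, 1.523, -0.085], TCP at [0.6, 0, 0.244] pointing down, gripper open.
Joint ranges: [-2.96, 2.96], [-0.89, 2.26], [0.02, 2.5], [-1.34, 4.48], [0, 2.73], [-2.66, 2.66]. Speed limits (rad/s): [2.39, 2.39, 2.79, 3.14, 3.14, 3.14].

### API

Orientations are given as a rotation vector (axis times angle).
In Python, from plant import robot gives the robot as it stands.
- The arm moves only by the tool apply_moves, never from a script. Its arguments are lists of equal length, an entry for each row: "delta_pos": the shift along the tool's x, y, z in cm, a list of three; "twist": the turn about the tool's z in rad. A call has 1 to 8 rows; each row shifts and turns the commanded pose from where the row before left it, along the tool's axes as they then stand; what a row does not reach is not made up. A row lasts 1/8 s, in which the tool goes at most 62.5 mm and 10.7 degrees, less where a joint would pass 70% of its speed; a pose out of reach is approached as far as the arm can. A call with a gripper value outside its range is refused whole. "gripper" is the finger opening in cm, from 0 to 9.3, set as the call begins (left out, the last holds). The fingers move at their own pace and stop on an object; "squeeze" is the grip in N (left out, the last holds). Time passes only in rows, so rows that do not move let the fingers close. It gives the time, the measured TCP pose, the force, the opening and the grip force at its end, in the units of the state.
- robot.read_state(): the state, without advancing time (a new reading comes with each control period).
- robot.read_camera(name): name is "scene" or "side" or "wrist"; returns a dict with "frame" (400x640x3 uint8, red, green, blue), "vertical_fov" (degrees; the focal length in pixels is half the picture's height over the tangent of half this angle, whatever the lens; pixels are square), "cx", "cy" (the principal point, pixels), "R" (3x3) and "t" (3): a world point X has camera coordinates R X + t. Camera axes: x right, y down, z forward; pixel columns grow to the right and rows downward; lengths in m; the calibration is good to about 2 mm. A picture is of the moment at which its call begins. There is no depth.
- robot.close_job(): hands the job in; it is judged then, once.
The state is a dict: "t": time; "q": joint angles; "dq": joint speeds; "joint_torque": joint torques, N m; "tool_pos": TCP position; "orientation": TCP orientation; "force": force on the tool from outside, world axes, zero at the start; "wrist_torque": the same for the moment, N m; "opening": finger opening in m; "gripper_force": force on a finger pad.
Only numpy, scipy, OpenCV 4.12 (cv2) and the standard library are available. Lean on these libraries where they do the work, as an engineer would, in place of code of your own. Each camera call takes 0.05 s, during which the arm holds its last target. There are 200 camera calls.

## Working session

There is one attempt and no reset: what is moved stays moved. The work goes in short steps, Python scripts to look and compute and a tool call to move; the robot and the scene stay as the last step left them, time stands still between calls to the robot, and variables do not carry over. Pictures are saved under pics/ and viewed, at most 14 in all, crops included, and the job is handed in when it is done.

Besides the shell and the picture viewer there is one more tool, called after "Emit:" as name(argument=value, ...), one argument or row to a line, values as JSON. apply_moves: Moves the arm, as the interface text tells. Its arguments: {"type":"object","properties":{"delta_pos":{"type":"array"},"twist":{"type":"array"},"gripper":{"type":"number"},"squeeze":{"type":"number"}},"required":["delta_pos","twist"]}

```bash
ls; mkdir -p pics; python3 - <<'E'
from plant import robot
import cv2
s=robot.read_state();print(s['tool_pos'],s['orientation'],s['opening'],robot.tips_ahead)
for n in('scene','side','wrist'):
    c=robot.read_camera(n);cv2.imwrite(f'pics/{n}0.png',c['frame'][:,:,::-1]);print(n,c['vertical_fov'],c['cx'],c['cy'],c['R'],c['t'])
E
```

```text
pics
[5.99490925e-01 5.59206633e-05 2.42619639e-01] [-2.22047808e+00 -2.22047819e+00  1.81507539e-03] 0.09309696549349239 0.025
scene 43.608013230816915 314.6729811063662 198.04823678126655 [[ 0.79942448  0.60052626  0.01699123]
 [ 0.50852293 -0.66134828 -0.5513827 ]
 [-0.31988267  0.44942926 -0.83407938]] [-0.3226294  -0.24244885  2.03381488]
side 57.69680793852398 321.2682873600514 203.43214715982114 [[-0.99033697 -0.1379163   0.01455262]
 [-0.10789257  0.70028532 -0.70566258]
 [ 0.08713138 -0.70041386 -0.70839858]] [0.46229621 0.21237077 1.12304571]
wrist 62.966788023614015 318.64110201790265 201.67879840194777 [[ 9.99996024e-01 -5.82687062e-05 -2.81926222e-03]
 [ 7.33850602e-04 -9.59959376e-01  2.80138282e-01]
 [-2.72270050e-03 -2.80139237e-01 -9.59955517e-01]] [-0.59910139 -0.03287721  0.39310699]
```

View pics/scene0.png

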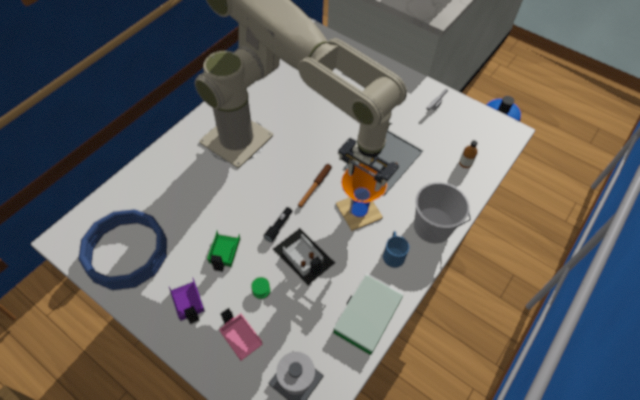

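View pics/side0.png

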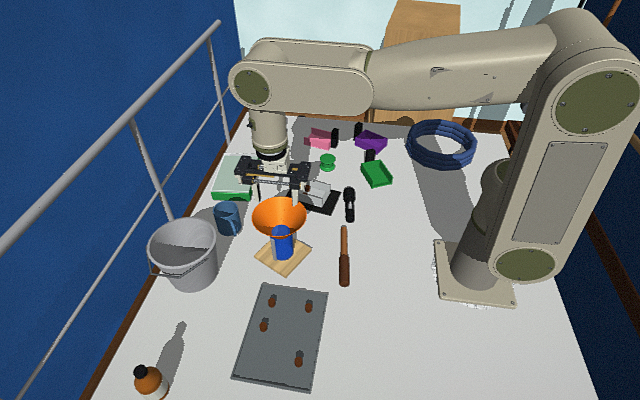

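The side view shows four pellets on the tray near (272,300), (309,306), (264,324) and (299,359). The filler is at (280,240). The aluminium scoop is on the black mat at about (318,195); the look-alikes are green (377,173), purple (371,141) and pink (321,137). The aluminium one fits because it has a bare metal pan, sits on the mat and already holds pellets.

```bash
cat > h.py <<'E'
from plant import robot
import cv2,numpy as np
from scipy.spatial.transform import Rotation as Ro
def f(c): return 200/np.tan(np.radians(c['vertical_fov'])/2)
def ray(c,u,v,z):
    R=np.array(c['R']);o=-R.T@c['t'];d=R.T@np.array([(u-c['cx'])/f(c),(v-c['cy'])/f(c),1]);return (o+d*(z-o[2])/d[2])
def proj(c,X):
    p=np.array(c['R'])@X+c['t'];return p[:2]/p[2]*f(c)+[c['cx'],c['cy']]
def crop(c,name,u0,v0,u1,v1,k):
    cv2.imwrite(f'pics/{name}.png',cv2.resize(c['frame'][v0:v1,u0:u1,::-1],None,fx=k,fy=k,interpolation=cv2.INTER_CUBIC))
def st():
    s=robot.read_state();R=Ro.from_rotvec(s['orientation']).as_matrix()
    print('t',round(s['t'],2),'p',np.round(s['tool_pos'],4),'x',R[:,0].round(3),'y',R[:,1].round(3),'z',R[:,2].round(3),'F',np.round(s['force'],1),'op',round(s['opening'],4),'gf',s['gripper_force'],'q',np.round(s['q'],2));return s
E
python3 - <<'E'
from h import *
c=robot.read_camera('side')
for n,u,v,z in [('p',272,296,.022),('p',309,302,.022),('p',264,320,.022),('p',299,354,.022),('trayTL',263,283,.009),('trayTR',328,291,.009),('BL',232,377,.009),('BR',311,391,.009),('fun',279,216,.182),('club',344,256,.016),('torch',350,203,.02),('matR',341,197,0),('matB',322,215,0),('spool',328,160,.03)]:print(n,ray(c,u,v,z).round(3))
crop(c,'sidecrop',230,150,390,270,5)
E
```

```text
p [0.583 0.184 0.022]
p [0.476 0.187 0.022]
p [0.587 0.258 0.022]
p [0.477 0.334 0.022]
trayTL [0.622 0.138 0.009]
trayTR [0.428 0.136 0.009]
BL [0.63  0.408 0.009]
BR [0.434 0.412 0.009]
fun [0.588 0.022 0.182]
club [0.394 0.009 0.016]
torch [ 0.394 -0.225  0.02 ]
matR [ 0.43  -0.271  0.   ]
matB [ 0.488 -0.17   0.   ]
spool [ 0.502 -0.445  0.03 ]
```

View pics/sidecrop.png

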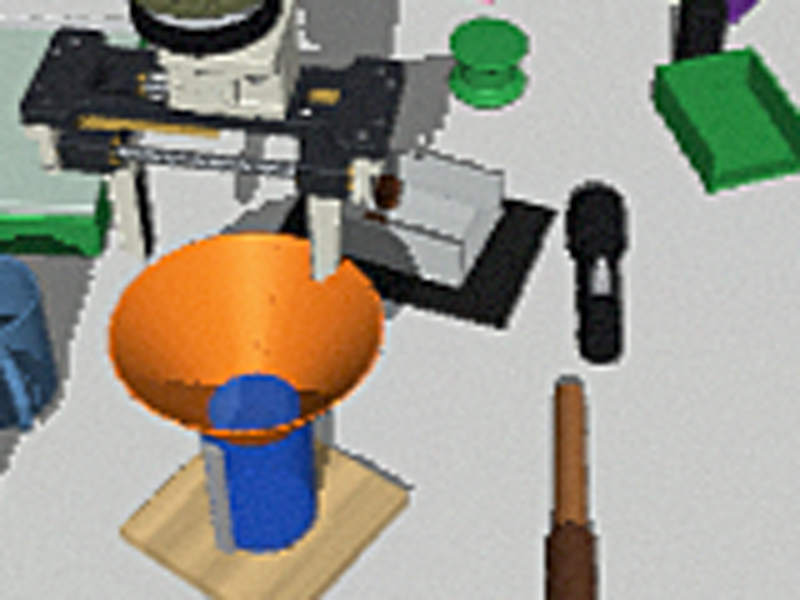

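View pics/wrist0.png

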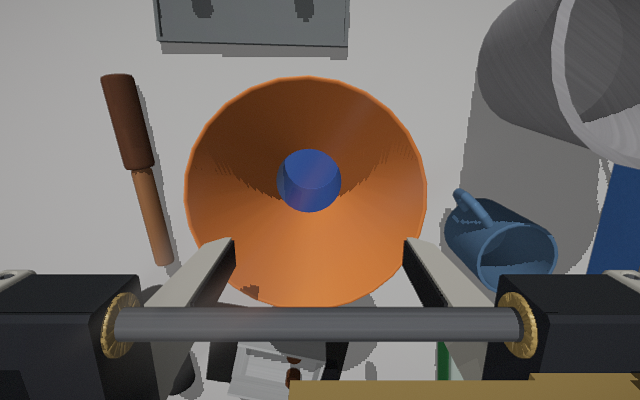

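The grip of the aluminium scoop is hidden here, so I'll move the wrist camera over the mat.

Emit:
apply_moves(
  delta_pos=[
    [0, 0, -5],
    [-4.5, -1, -1],
    [-4.5, -1, 0],
    [-4.5, -1, 0],
    [-4.5, -1, 0],
    [-4.5, -1, 0],
    [-4.5, -1, 0],
    [-4, -1, 0],
  ],
  twist=[0, 0, 0, 0, 0, 0, 0, 0],
)

```text
t: 1.2
tool_pos: [0.5294, -0.3115, 0.3033]
orientation: [-2.222, -2.221, 0.0]
force: [0.7, -0.1, 0.3]
opening: 0.0929
gripper_force: 0.0
```

Emit:
apply_moves(
  delta_pos=[
    [0, 0, 0],
    [0, 0, 0],
  ],
  twist=[0, 0],
)

```text
t: 1.45
tool_pos: [0.53, -0.3096, 0.3033]
orientation: [-2.221, -2.22, -0.001]
force: [0.3, -0.1, 0.4]
opening: 0.0931
gripper_force: 0.0
```

```bash
python3 - <<'E'
from h import *
st();c=robot.read_camera('wrist');cv2.imwrite('pics/w1.png',c['frame'][:,:,::-1]);import pickle;pickle.dump(c,open('w1.pkl','wb'))
c=robot.read_camera('side');pickle.dump(c,open('s1.pkl','wb'))
E
```

```text
t 1.45 p [ 0.53   -0.3096  0.3033] x [0.    1.    0.001] y [ 1. -0. -0.] z [-0.     0.001 -1.   ] F [ 0.3 -0.1  0.4] op 0.0931 gf 0.0 q [-0.61  0.15  1.36  0.    1.63 -0.61]
```

View pics/w1.png

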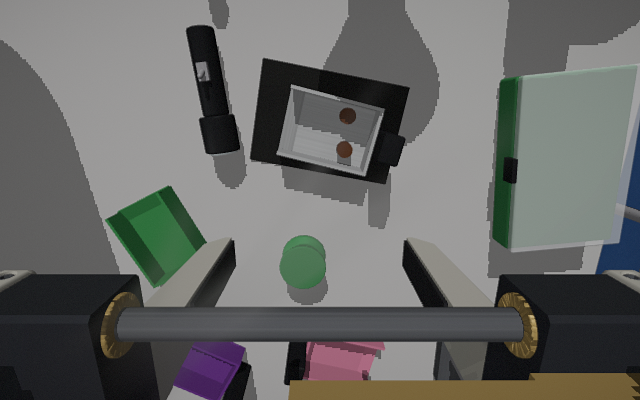

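The aluminium scoop is confirmed: its pan spans about (278–384, 85–175), with the open spout at the left and the black grip at (393,150) on the right. It holds two pellets, at (347,116) and (344,150). Mat corners are (264,58), (409,88), (386,184) and (250,161). I'll enlarge it and measure.

```bash
python3 - <<'E'
from h import *
import pickle
c=pickle.load(open('w1.pkl','rb'));crop(c,'w1c',240,45,420,195,4)
P=[ray(c,u,v,.003) for u,v in[(264,58),(409,88),(386,184),(250,161)]]
for p in P:print(p.round(4))
print('c',np.mean(P,0)); d=P[1]-P[0]+P[2]-P[3];print('sizes',np.linalg.norm(P[1]-P[0]),np.linalg.norm(P[2]-P[1]),'yaw',np.arctan2(d[1],d[0]))
E
```

```text
[ 0.4615 -0.1728  0.003 ]
[ 0.6456 -0.2084  0.003 ]
[ 0.6234 -0.3345  0.003 ]
[ 0.4363 -0.3023  0.003 ]
c [ 0.5417172  -0.25450727  0.003     ]
sizes 0.1875340311587759 0.12804842011172812 yaw -0.1805336111361155
```

View pics/w1c.png

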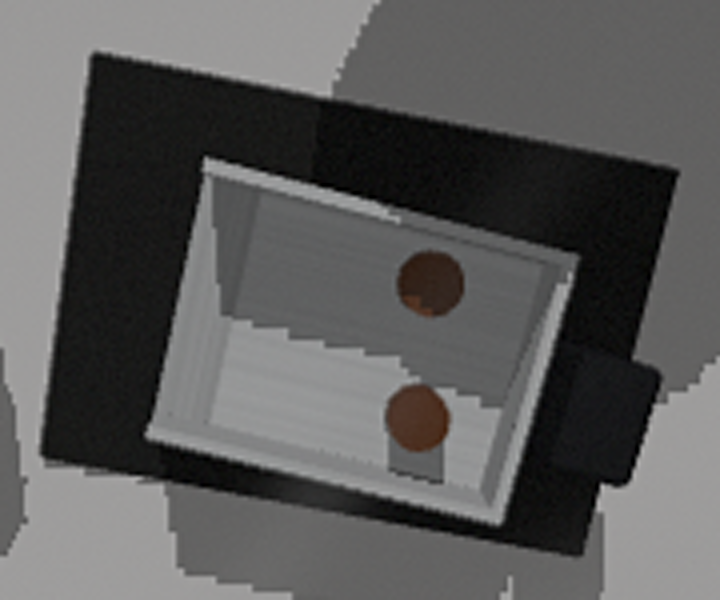

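```bash
python3 - <<'E'
from h import *
import pickle
from scipy.optimize import least_squares
c=pickle.load(open('w1.pkl','rb'))
px=np.array([(204,157),(580,256),(500,524),(147,438)])/4+[240,45]
M=np.array([(-.064,.042),(.052,.042),(.052,-.042),(-.064,-.042)])
def pose(p,q):
    a=p[2];R=np.array([[np.cos(a),-np.sin(a)],[np.sin(a),np.cos(a)]]);return q@R.T+p[:2]
for h in(.041,.045):
    fun=lambda p:np.ravel([proj(c,np.r_[w,h])-u for w,u in zip(pose(p,M),px)])
    r=least_squares(fun,[.54,-.25,-.2]);print(h,r.x,r.fun.round(1))
p=r.x
for g in[(.052,.017),(.076,.017),(.076,-.017),(.052,-.017)]:print((proj(c,np.r_[pose(p,np.array(g)),.085])-[240,45])*4)
print('grip',pose(p,np.array([.064,0])),'lip',pose(p,np.array([-.063,0])))
for u,v in[(430,283),(417,416)]:
    w=ray(c,u/4+240,v/4+45,.025)[:2];a=p[2];print(np.array([[np.cos(a),np.sin(a)],[-np.sin(a),np.cos(a)]])@(w-p[:2]))
cs=pickle.load(open('s1.pkl','rb'));crop(cs,'s1c',220,270,340,400,4.5)
E
```

```text
0.041 [ 0.54909945 -0.26236873 -0.24273173] [-0.5  0.1  0.6  0.1  0.9  0.3 -0.9 -0.3]
0.045 [ 0.54898095 -0.26214912 -0.24273238] [-0.9 -0.4  1.1 -0.1  1.2  0.8 -1.5 -0. ]
[586.32421326 349.87312412]
[670.80458176 371.46986682]
[632.53378951 491.52472789]
[550.03788201 470.9997539 ]
grip [ 0.61110479 -0.27753189] lip [ 0.48782781 -0.2470067 ]
[0.01157275 0.02343692]
[ 0.01840573 -0.01731899]
```

View pics/s1c.png

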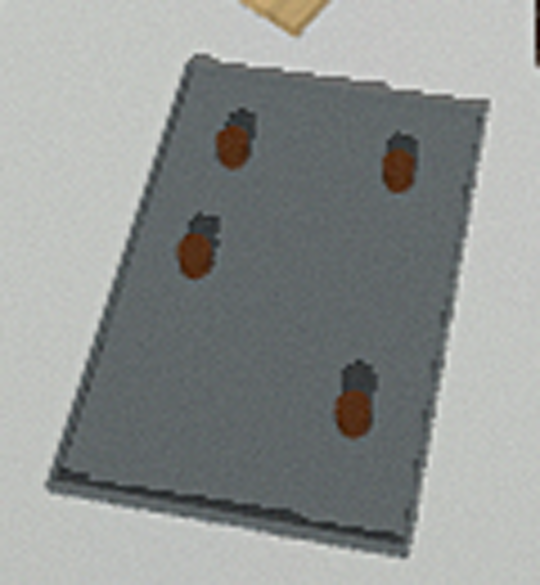

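Fit with the wall tops at z = 0.041 is under 1 px, so the scoop is at (0.549, -0.262), yaw -0.243, with the grip at (0.611, -0.278). The crop shows four pellets on the tray at (234,147), (399,171), (196,256) and (354,414); the dark blobs above each are shadows. I'll go over the tray to measure them from above.

Emit:
apply_moves(
  delta_pos=[
    [6, 0, 0],
    [6, 0, 0],
    [6, 0, 0],
    [6, 0, 0],
    [6, 0, 0],
    [6, 0, 0],
    [6, 0, 0],
    [6, 0, 0],
  ],
  twist=[0, 0, 0, 0, 0, 0, 0, 0],
  gripper=5,
  squeeze=5,
)

```text
t: 2.55
tool_pos: [0.5292, 0.1732, 0.3041]
orientation: [2.219, 2.223, 0.001]
force: [0.1, 0.1, 0.9]
opening: 0.05
gripper_force: 0.0
```

Emit:
apply_moves(
  delta_pos=[
    [3, 0, 0],
    [0, 0, 0],
    [0, 0, 0],
  ],
  twist=[0, 0, 0],
)

```text
t: 2.92
tool_pos: [0.5297, 0.2002, 0.3037]
orientation: [2.22, 2.223, -0.0]
force: [0.3, 0.8, 0.3]
opening: 0.0502
gripper_force: 0.0
```

```bash
cat >> h.py <<'E'
def pellets(cam,z=.013,box=(.43,.63,.13,.42),lo=20):
    c=robot.read_camera(cam);a=c['frame'].astype(int);r,g,b=a[...,0],a[...,1],a[...,2]
    m=((r>1.7*g)&(r>1.7*b)&(r>25)).astype(np.uint8)
    n,_,S,C=cv2.connectedComponentsWithStats(m)
    for s,k in zip(S[1:],C[1:]):
        if s[4]>lo:
            w=ray(c,*k,z)
            if box[0]<w[0]<box[1] and box[2]<w[1]<box[3]:print(cam,'px',k.round(1),'n',s[4],'bb',s[2:4],'w',w.round(4))
E
python3 - <<'E'
from h import *
st();pellets('wrist',.02);pellets('side',.014)
E
```

```text
t 2.92 p [0.5297 0.2002 0.3037] x [-0.001  1.    -0.   ] y [1.    0.001 0.   ] z [ 0. -0. -1.] F [0.3 0.8 0.3] op 0.0502 gf 0.0 q [ 0.27  0.02  1.49 -0.    1.63  0.27]
wrist px [280.1 168.3] n 101 bb [15 15] w [0.4788 0.2001 0.02  ]
wrist px [359.2 167.6] n 79 bb [15 15] w [0.5831 0.2011 0.02  ]
side px [271.3 302.1] n 39 bb [6 9] w [0.5819 0.1984 0.014 ]
side px [308.  307.4] n 40 bb [7 8] w [0.4766 0.1993 0.014 ]
side px [262.9 326.4] n 47 bb [ 7 10] w [0.5872 0.2722 0.014 ]
side px [297.9 361.4] n 53 bb [ 7 10] w [0.4773 0.3496 0.014 ]
```

Both cameras agree: A (0.479, 0.200), B (0.583, 0.200), C (0.587, 0.272), D (0.477, 0.350). Picking A first.

Emit:
apply_moves(
  delta_pos=[
    [0, -5.1, 3],
    [0, 0, 6],
    [0, 0, 6],
    [0, 0, 6],
    [0, 0, 4],
    [0, 0, 2],
    [0, 0, 0],
    [0, 0, 0],
  ],
  twist=[0, 0, 0, 0, 0, 0, 0, 0],
)

```text
t: 4.03
tool_pos: [0.4797, 0.1996, 0.0346]
orientation: [2.222, 2.22, 0.001]
force: [0.1, 0.4, 0.0]
opening: 0.0497
gripper_force: 0.0
```

Emit:
apply_moves(
  delta_pos=[
    [0, 0, 0],
    [0, 0, 0],
    [0, 0, 0],
    [0, 0, 0],
    [0, 0, 0],
    [0, 0, 0],
  ],
  twist=[0, 0, 0, 0, 0, 0],
  gripper=0,
  squeeze=5,
)

```text
t: 4.78
tool_pos: [0.4791, 0.2001, 0.0339]
orientation: [2.221, 2.221, 0.0]
force: [-1.0, -0.3, 3.4]
opening: 0.0197
gripper_force: 5.0
```

Emit:
apply_moves(
  delta_pos=[
    [0, 0, -3],
    [0, 0, -6],
    [0, 0, -6],
    [0, 0, -6],
    [-2, 0, -4],
    [-6, 0.4, 0],
    [-6, 0.4, 0],
    [-6, 0.4, 0],
  ],
  twist=[0, 0, 0, 0, 0, 0, 0, 0],
)

```text
t: 5.78
tool_pos: [0.4908, -0.0016, 0.2836]
orientation: [2.22, 2.222, 0.0]
force: [1.0, 0.6, 0.3]
opening: 0.0199
gripper_force: 5.0
```

Emit:
apply_moves(
  delta_pos=[
    [-6, 0.5, 0],
    [-6, 0.5, 0],
    [-6, 0.5, 0],
    [-6, 0, 0],
    [-3.85, 0, 0],
    [0, 0, 4],
    [0, 0, 4],
    [0, 0, 0],
  ],
  twist=[0, 0, 0, 0, 0, 0.12, 0.123, 0],
)

```text
t: 6.78
tool_pos: [0.5037, -0.2771, 0.1994]
orientation: [-2.468, -1.932, 0.004]
force: [-0.3, -0.5, -0.0]
opening: 0.0198
gripper_force: 5.0
```

```bash
python3 - <<'E'
from h import *
st();pellets('side',.014)
E
```

```text
t 6.78 p [ 0.5037 -0.2771  0.1994] x [0.24  0.971 0.003] y [ 0.971 -0.24  -0.008] z [-0.007  0.004 -1.   ] F [-0.3 -0.5 -0. ] op 0.0198 gf 5.000890865921974 q [-0.59  0.09  1.61  0.    1.45 -0.35]
side px [271.3 302. ] n 40 bb [6 9] w [0.582  0.1979 0.014 ]
side px [262.9 326.3] n 50 bb [ 7 10] w [0.5871 0.2719 0.014 ]
side px [298.1 361.5] n 53 bb [ 7 10] w [0.4769 0.3499 0.014 ]
```

Emit:
apply_moves(
  delta_pos=[
    [0, 0.2, 4],
    [0, 0, 5],
    [0, 0, 4],
    [0, 0, 2],
    [0, 0, 0.9],
    [0, 0, 0],
    [0, 0, 0],
  ],
  twist=[0, 0, 0, 0, 0, 0, 0],
)

```text
t: 7.7
tool_pos: [0.5091, -0.2797, 0.0465]
orientation: [2.472, 1.935, 0.001]
force: [0.2, 0.8, -0.2]
opening: 0.0194
gripper_force: 5.0
```

Emit:
apply_moves(
  delta_pos=[
    [0, 0, 0],
    [0, 0, 0],
    [0, 0, 0],
  ],
  twist=[0, 0, 0],
  gripper=2.8,
)

```text
t: 8.07
tool_pos: [0.508, -0.2791, 0.0449]
orientation: [2.474, 1.935, 0.0]
force: [0.1, 0.2, -0.6]
opening: 0.028
gripper_force: 0.0
```

Emit:
apply_moves(
  delta_pos=[
    [0, 0, -2],
    [0, 0, -5],
    [0, 0, -6],
    [0, 0, -6],
    [0, 0, -5],
    [0, 0, 0],
  ],
  twist=[0, 0, 0, 0, -0.12, -0.123],
)

```text
t: 8.82
tool_pos: [0.51, -0.2803, 0.2929]
orientation: [2.209, 2.218, 0.003]
force: [0.3, -1.1, -0.4]
opening: 0.028
gripper_force: 0.0
```

```bash
python3 - <<'E'
from h import *
st();pellets('wrist',.02,(.3,.8,-.5,.5))
E
```

```text
t 8.82 p [ 0.51   -0.2803  0.2929] x [-0.004  1.    -0.006] y [1.    0.004 0.01 ] z [ 0.01  -0.006 -1.   ] F [ 0.3 -1.1 -0.4] op 0.028 gf 0.0 q [-0.59  0.06  1.48  0.    1.6  -0.59]
wrist px [360.2 176.6] n 21 bb [13  9] w [ 0.5666 -0.2909  0.02  ]
```

Emit:
apply_moves(
  delta_pos=[
    [6, 0.9, 0],
    [6, 0.9, 0],
    [6, 0.9, 0],
    [6, 0.9, 0],
    [6, 0.9, 0],
    [6, 0.9, 0],
    [6, 0.9, 0],
    [5.9, 0.9, 0],
  ],
  twist=[0, 0, 0, 0, 0, 0, 0, 0],
  gripper=5,
)

```text
t: 9.88
tool_pos: [0.5796, 0.202, 0.2852]
orientation: [2.224, 2.219, -0.0]
force: [1.7, -0.6, 0.3]
opening: 0.05
gripper_force: 0.0
```

Emit:
apply_moves(
  delta_pos=[
    [0, 0, 4],
    [0, 0, 5],
    [0, 0, 5],
    [0, 0, 3],
    [0, 0, 0],
    [0, 0, 0],
  ],
  twist=[0, 0, 0, 0, 0, 0],
)

```text
t: 10.62
tool_pos: [0.5808, 0.2002, 0.1166]
orientation: [2.222, 2.22, 0.003]
force: [-0.2, -0.2, -0.6]
opening: 0.05
gripper_force: 0.0
```

```bash
python3 - <<'E'
from h import *
st();pellets('side',.014)
E
```

```text
t 10.62 p [0.5808 0.2002 0.1166] x [0.001 1.    0.   ] y [ 1.    -0.001  0.002] z [ 0.002  0.    -1.   ] F [-0.2 -0.2 -0.6] op 0.05 gf 0.0 q [0.25 0.26 1.58 0.   1.3  0.25]
side px [271.3 302.1] n 41 bb [7 9] w [0.582  0.1982 0.014 ]
side px [262.8 326.2] n 48 bb [ 7 10] w [0.5874 0.2718 0.014 ]
side px [298.1 361.4] n 54 bb [ 7 10] w [0.477  0.3496 0.014 ]
```

Emit:
apply_moves(
  delta_pos=[
    [0, 0.15, 4],
    [0, 0, 3],
    [0, 0, 1.3],
    [0, 0, 0],
    [0, 0, 0],
  ],
  twist=[0, 0, 0, 0, 0],
)

```text
t: 11.3
tool_pos: [0.5829, 0.2004, 0.0338]
orientation: [2.22, 2.22, 0.004]
force: [-0.1, 0.1, 1.0]
opening: 0.05
gripper_force: 0.0
```

Emit:
apply_moves(
  delta_pos=[
    [0, 0, 0],
    [0, 0, 0],
    [0, 0, 0],
    [0, 0, 0],
    [0, 0, 0],
    [0, 0, 0],
  ],
  twist=[0, 0, 0, 0, 0, 0],
  gripper=0,
)

```text
t: 12.05
tool_pos: [0.5815, 0.2001, 0.0318]
orientation: [2.221, 2.221, 0.0]
force: [-0.4, -0.4, 2.1]
opening: 0.0197
gripper_force: 5.0
```

Emit:
apply_moves(
  delta_pos=[
    [0, 0, -3],
    [0, 0, -6],
    [0, 0, -6],
    [0, 0, -6],
    [-2, 0, -4],
    [-6, -0.7, 0],
    [-6, -0.7, 0],
    [-6, -0.7, 0],
  ],
  twist=[0, 0, 0, 0, 0, 0, 0, 0],
)

```text
t: 13.05
tool_pos: [0.5599, -0.0015, 0.2816]
orientation: [2.221, 2.222, 0.0]
force: [0.4, -0.2, -0.1]
opening: 0.0197
gripper_force: 5.0
```

Emit:
apply_moves(
  delta_pos=[
    [-6, -1, 0],
    [-6, -1, 0],
    [-6, -1, 0],
    [-6, -1, 0],
    [-1.5, -0.9, 0],
    [0, 0, 4],
    [0, 0, 4],
    [0, 0, 0],
  ],
  twist=[0, 0, 0, 0, 0, 0.12, 0.123, 0],
)

```text
t: 14.05
tool_pos: [0.5093, -0.2529, 0.1977]
orientation: [-2.467, -1.933, 0.004]
force: [-0.4, -0.2, -0.3]
opening: 0.0199
gripper_force: 5.0
```

Emit:
apply_moves(
  delta_pos=[
    [0, 0.1, 4],
    [0, 0, 4],
    [0, 0, 4],
    [0, 0, 2.5],
    [0, 0, 1.6],
    [0, 0, 0],
    [0, 0, 0],
  ],
  twist=[0, 0, 0, 0, 0, 0, 0],
)

```text
t: 14.92
tool_pos: [0.5136, -0.2558, 0.0425]
orientation: [2.472, 1.935, 0.001]
force: [0.2, -0.5, -0.0]
opening: 0.0201
gripper_force: 5.0
```

Emit:
apply_moves(
  delta_pos=[
    [0, 0, 0],
    [0, 0, 0],
    [0, 0, 0],
  ],
  twist=[0, 0, 0],
  gripper=2.8,
)

```text
t: 15.3
tool_pos: [0.5126, -0.2553, 0.041]
orientation: [2.474, 1.936, 0.0]
force: [-0.4, 0.3, 0.6]
opening: 0.0281
gripper_force: 0.0
```

Emit:
apply_moves(
  delta_pos=[
    [0, 0, -2],
    [0, 0, -5],
    [0, 0, -6],
    [0, 0, -6],
    [-6, 0, -5],
    [0, 0, 0],
  ],
  twist=[0, 0, 0, 0, -0.12, -0.123],
)

```text
t: 16.05
tool_pos: [0.5018, -0.3054, 0.2778]
orientation: [2.213, 2.216, 0.001]
force: [1.8, -0.2, -0.4]
opening: 0.028
gripper_force: 0.0
```

```bash
python3 - <<'E'
from h import *
st();c=robot.read_camera('wrist')
# scoop crop
crop(c,'w2',200,30,460,220,3)
E
```

```text
t 16.05 p [ 0.5018 -0.3054  0.2778] x [-0.002  1.    -0.007] y [1.    0.002 0.008] z [ 0.008 -0.007 -1.   ] F [ 1.8 -0.2 -0.4] op 0.028 gf 0.0 q [-0.63  0.07  1.49 -0.    1.57 -0.64]
```

View pics/w2.png

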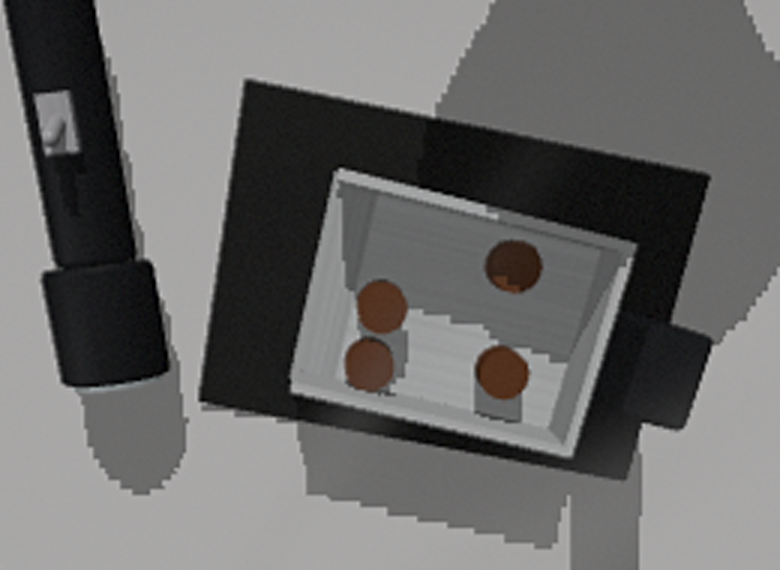

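The crop shows the two placed pellets upright at (381,306) and (369,364), beside the original pair at (513,266) and (502,372). The scoop has not shifted. Next is C.

Emit:
apply_moves(
  delta_pos=[
    [6, 0.85, 0],
    [6, 0.85, 0],
    [6, 0.85, 0],
    [6, 0.85, 0],
    [6, 0.85, 0],
    [6, 0.85, 0],
    [6, 0.85, 0],
    [6, 0.85, 0],
  ],
  twist=[0, 0, 0, 0, 0, 0, 0, 0],
  gripper=5,
)

```text
t: 17.1
tool_pos: [0.5684, 0.1805, 0.2714]
orientation: [2.223, 2.219, 0.0]
force: [0.6, 0.1, 1.0]
opening: 0.0504
gripper_force: 0.0
```

Emit:
apply_moves(
  delta_pos=[
    [6, 0.85, 0],
    [3.7, 0.85, 0],
    [0, 0, 4],
    [0, 0, 5],
    [0, 0, 5],
    [0, 0, 3],
    [0, 0, 0],
    [0, 0, 0],
  ],
  twist=[0, 0, 0, 0, 0, 0, 0, 0],
)

```text
t: 18.1
tool_pos: [0.5866, 0.2757, 0.1027]
orientation: [2.222, 2.22, 0.003]
force: [-0.5, 0.2, 0.6]
opening: 0.0499
gripper_force: 0.0
```

```bash
python3 - <<'E'
from h import *
st();pellets('side',.014)
E
```

```text
t 18.1 p [0.5866 0.2757 0.1027] x [0.001 1.    0.001] y [ 1.    -0.001  0.002] z [ 0.002  0.001 -1.   ] F [-0.5  0.2  0.6] op 0.0499 gf 0.0 q [0.36 0.36 1.49 0.   1.3  0.36]
side px [262.8 326.3] n 49 bb [ 7 10] w [0.5874 0.2721 0.014 ]
side px [298.1 361.2] n 55 bb [ 7 10] w [0.4772 0.3491 0.014 ]
```

Emit:
apply_moves(
  delta_pos=[
    [-0.25, 0.05, 4],
    [0, 0, 2],
    [0, 0, 0.9],
    [0, 0, 0],
    [0, 0, 0],
  ],
  twist=[0, 0, 0, 0, 0],
)

```text
t: 18.77
tool_pos: [0.5873, 0.2731, 0.0331]
orientation: [2.221, 2.221, 0.003]
force: [0.1, 0.7, 0.7]
opening: 0.0503
gripper_force: 0.0
```

Emit:
apply_moves(
  delta_pos=[
    [0, 0, 0],
    [0, 0, 0],
    [0, 0, 0],
    [0, 0, 0],
    [0, 0, 0],
    [0, 0, 0],
  ],
  twist=[0, 0, 0, 0, 0, 0],
  gripper=0,
)

```text
t: 19.52
tool_pos: [0.5865, 0.2727, 0.0318]
orientation: [2.221, 2.221, 0.0]
force: [-0.2, -0.5, 1.5]
opening: 0.0196
gripper_force: 5.0
```

Emit:
apply_moves(
  delta_pos=[
    [0, 0, -3],
    [0, 0, -6],
    [0, 0, -6],
    [0, 0, -6],
    [-2, 0, -4],
    [-6, -0.7, 0],
    [-6, -0.7, 0],
    [-6, -0.7, 0],
  ],
  twist=[0, 0, 0, 0, 0, 0, 0, 0],
)

```text
t: 20.52
tool_pos: [0.5648, 0.0711, 0.2816]
orientation: [2.221, 2.222, 0.0]
force: [0.6, -0.1, -0.9]
opening: 0.0198
gripper_force: 5.0
```

Emit:
apply_moves(
  delta_pos=[
    [-6, -0.9, 0],
    [-6, -0.9, 0],
    [-6, -1, 0],
    [-6, -1, 0],
    [-6, -0.9, 0],
    [0, 0, 4],
    [0, 0, 4],
    [0, 0, 0],
  ],
  twist=[0, 0, 0, 0, 0, 0.12, 0.123, 0],
)

```text
t: 21.52
tool_pos: [0.5159, -0.2263, 0.1977]
orientation: [-2.469, -1.932, 0.005]
force: [0.2, -0.2, 0.1]
opening: 0.0198
gripper_force: 5.0
```

Emit:
apply_moves(
  delta_pos=[
    [0, 0, 4],
    [0, 0, 4],
    [0, 0, 4],
    [0, 0, 2.5],
    [0, 0, 1.6],
    [0, 0, 0],
    [0, 0, 0],
  ],
  twist=[0, 0, 0, 0, 0, 0, 0],
)

```text
t: 22.4
tool_pos: [0.5196, -0.2279, 0.0425]
orientation: [2.472, 1.935, 0.002]
force: [-0.2, 0.9, 0.4]
opening: 0.0196
gripper_force: 5.0
```

Emit:
apply_moves(
  delta_pos=[
    [0, 0, 0],
    [0, 0, 0],
    [0, 0, 0],
  ],
  twist=[0, 0, 0],
  gripper=2.8,
)

```text
t: 22.78
tool_pos: [0.5186, -0.2274, 0.0411]
orientation: [2.474, 1.936, 0.0]
force: [-0.4, -0.0, 0.1]
opening: 0.0277
gripper_force: 0.0
```

Emit:
apply_moves(
  delta_pos=[
    [0, 0, -2],
    [0, 0, -5],
    [0, 0, -6],
    [0, 0, -6],
    [0, 0, -5],
    [0, 0, 0],
  ],
  twist=[0, 0, 0, 0, -0.12, -0.123],
)

```text
t: 23.52
tool_pos: [0.5205, -0.2285, 0.2888]
orientation: [2.209, 2.218, 0.005]
force: [1.1, 0.0, -0.6]
opening: 0.0279
gripper_force: 0.0
```

Emit:
apply_moves(
  delta_pos=[
    [6, -0.5, 0],
    [6, -0.5, 0],
    [6, -0.5, 0],
    [6, -0.5, 0],
    [6, -0.5, 0],
    [6, -0.5, 0],
    [6, -0.5, 0],
    [6, -0.5, 0],
  ],
  twist=[0, 0, 0, 0, 0, 0, 0, 0],
  gripper=5,
)

```text
t: 24.52
tool_pos: [0.4779, 0.2546, 0.2826]
orientation: [2.221, 2.221, 0.003]
force: [1.3, -0.1, 0.4]
opening: 0.0501
gripper_force: 0.0
```

Emit:
apply_moves(
  delta_pos=[
    [6, -0.2, 0],
    [3.7, 0, 0],
    [0, 0, 4],
    [0, 0, 5],
    [0, 0, 5],
    [0, 0, 3],
    [0, 0, 0],
    [0, 0, 0],
  ],
  twist=[0, 0, 0, 0, 0, 0, 0, 0],
)

```text
t: 25.52
tool_pos: [0.4774, 0.3503, 0.1132]
orientation: [2.221, 2.221, 0.004]
force: [0.1, 0.1, 0.7]
opening: 0.0501
gripper_force: 0.0
```

```bash
python3 - <<'E'
from h import *
st();pellets('side',.014)
E
```

```text
t 25.52 p [0.4774 0.3503 0.1132] x [0.    1.    0.001] y [ 1.    -0.     0.002] z [ 0.002  0.001 -1.   ] F [0.1 0.1 0.7] op 0.0501 gf 0.0 q [0.55 0.2  1.65 0.   1.28 0.55]
side px [298.  361.6] n 53 bb [ 7 10] w [0.4772 0.3501 0.014 ]
```

Emit:
apply_moves(
  delta_pos=[
    [0, 0, 4],
    [0, 0, 3],
    [0, 0, 1],
    [0, 0, 0],
    [0, 0, 0],
  ],
  twist=[0, 0, 0, 0, 0],
)

```text
t: 26.2
tool_pos: [0.4777, 0.3506, 0.0328]
orientation: [2.221, 2.221, 0.005]
force: [0.5, -0.5, 0.7]
opening: 0.0501
gripper_force: 0.0
```

Emit:
apply_moves(
  delta_pos=[
    [0, 0, 0],
    [0, 0, 0],
    [0, 0, 0],
    [0, 0, 0],
    [0, 0, 0],
    [0, 0, 0],
  ],
  twist=[0, 0, 0, 0, 0, 0],
  gripper=0,
)

```text
t: 26.95
tool_pos: [0.4764, 0.3497, 0.0308]
orientation: [2.221, 2.221, 0.0]
force: [-0.4, -0.8, 1.8]
opening: 0.0196
gripper_force: 5.0
```

Emit:
apply_moves(
  delta_pos=[
    [0, 0, -3],
    [0, 0, -6],
    [0, 0, -6],
    [0, 0, -6],
    [-2, 0, -4],
    [-6, 0.6, 0],
    [-6, 0.6, 0],
    [-6, 0.6, 0],
  ],
  twist=[0, 0, 0, 0, 0, 0, 0, 0],
)

```text
t: 27.95
tool_pos: [0.4942, 0.1481, 0.2806]
orientation: [2.22, 2.222, 0.0]
force: [0.5, -0.5, 0.1]
opening: 0.0202
gripper_force: 5.0
```

Emit:
apply_moves(
  delta_pos=[
    [-6, 0.6, 0],
    [-6, 0.6, 0],
    [-6, 0.6, 0],
    [-6, 0.6, 0],
    [-6, 0.6, 0],
    [-6, 0.6, 0],
    [-4.7, 0.5, 0],
    [0, 0, 0],
  ],
  twist=[0, 0, 0, 0, 0, 0, 0, 0],
)

```text
t: 28.95
tool_pos: [0.5347, -0.2605, 0.2797]
orientation: [-2.225, -2.216, 0.001]
force: [-0.4, -0.2, -1.7]
opening: 0.0199
gripper_force: 5.0
```

Emit:
apply_moves(
  delta_pos=[
    [0, 0, 0],
    [0, 0, 0],
    [0, 0, 2],
    [0, 0, 2],
    [0, 0, 2],
    [0, 0, 2],
    [0, 0, 0],
    [0, 0, 0],
  ],
  twist=[-0.166, -0.166, -0.166, -0.166, -0.166, -0.166, -0.166, -0.166],
)

```text
t: 29.95
tool_pos: [0.5352, -0.2558, 0.2001]
orientation: [-0.37, -3.119, -0.001]
force: [0.2, 0.2, 0.1]
opening: 0.0195
gripper_force: 5.0
```

Emit:
apply_moves(
  delta_pos=[
    [0, 0, 0],
    [0, 0, 0],
  ],
  twist=[0, 0],
)

```text
t: 30.2
tool_pos: [0.5355, -0.2567, 0.2007]
orientation: [0.385, 3.118, 0.0]
force: [-0.2, -1.5, 0.4]
opening: 0.02
gripper_force: 5.0
```

```bash
python3 - <<'E'
from h import *
st()
E
```

```text
t 30.2 p [ 0.5355 -0.2567  0.2007] x [-0.97   0.243 -0.   ] y [0.243 0.97  0.   ] z [ 0.  0. -1.] F [-0.2 -1.5  0.4] op 0.02 gf 4.999924823641777 q [-0.53  0.14  1.56  0.    1.44 -1.86]
```

Emit:
apply_moves(
  delta_pos=[
    [-0.15, -0.1, 4],
    [0, 0, 4],
    [0, 0, 4],
    [0, 0, 2.5],
    [0, 0, 1.5],
    [0, 0, 0],
    [0, 0, 0],
  ],
  twist=[0, 0, 0, 0, 0, 0, 0],
)

```text
t: 31.08
tool_pos: [0.5375, -0.2591, 0.0421]
orientation: [0.381, 3.116, -0.001]
force: [0.4, -0.0, 0.9]
opening: 0.0198
gripper_force: 5.0
```

Emit:
apply_moves(
  delta_pos=[
    [0, 0, 0],
    [0, 0, 0],
    [0, 0, 0],
  ],
  twist=[0, 0, 0],
  gripper=2.6,
)

```text
t: 31.45
tool_pos: [0.5368, -0.2588, 0.0411]
orientation: [0.381, 3.118, -0.0]
force: [0.1, 0.3, -0.2]
opening: 0.0259
gripper_force: 0.0
```

Emit:
apply_moves(
  delta_pos=[
    [0, 0, -2],
    [0, 0, -5],
    [0, 0, -6],
    [0, 0, -6],
    [-5, 0, -5],
    [-6, 0, 0],
    [0, 0, 0],
  ],
  twist=[0, 0, 0, 0, 0, 0, 0],
)

```text
t: 32.33
tool_pos: [0.6399, -0.2838, 0.2718]
orientation: [-0.379, -3.115, -0.003]
force: [-1.2, -0.7, -2.2]
opening: 0.0261
gripper_force: 0.0
```

```bash
python3 - <<'E'
from h import *
import pickle
st();c=robot.read_camera('wrist');pickle.dump(c,open('w3.pkl','wb'))
cv2.imwrite('pics/w3.png',c['frame'][:,:,::-1])
E
```

```text
t 32.33 p [ 0.6399 -0.2838  0.2718] x [-0.971  0.24   0.004] y [0.24  0.971 0.001] z [-0.003  0.002 -1.   ] F [-1.2 -0.7 -2.2] op 0.0261 gf 0.0 q [-0.49  0.4   1.12  0.    1.62 -1.82]
```

View pics/w3.png

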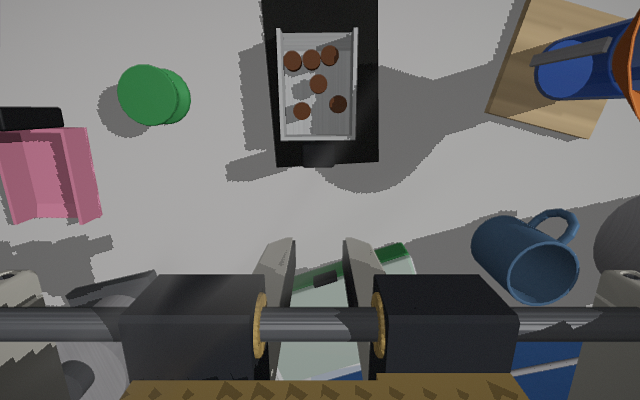

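The wrist view shows all six pellets in the aluminium scoop: four at (292,61), (311,60), (330,55) and (318,84), plus the original pair at (302,111) and (338,104). Moves only turn about the tool's z, so I need another way to tip the scoop. I'll check what the arm does at its reach limit while the gripper is empty.

Emit:
apply_moves(
  delta_pos=[
    [0, 0, -5],
    [-6, 0, -3],
    [-6, 0, 0],
    [-6, 0, 0],
    [-6, 0, 0],
    [-6, 0, 0],
    [-6, 0, 0],
    [-6, 0, 0],
  ],
  twist=[0, 0, 0, 0, 0, 0, 0, 0],
)

```text
t: 33.38
tool_pos: [0.8533, -0.3213, 0.3095]
orientation: [0.364, 2.977, -0.054]
force: [0.3, -0.1, 0.4]
opening: 0.0259
gripper_force: 0.0
```

```bash
python3 - <<'E'
from h import *
st();pellets('side',.014)
import numpy as np
c=dict(vertical_fov=62.966788023614015,cx=318.641,cy=201.679,R=np.array([[ 9.99996024e-01,-5.82687062e-05,-2.81926222e-03],[ 7.33850602e-04,-9.59959376e-01,2.80138282e-01],[-2.72270050e-03,-2.80139237e-01,-9.59955517e-01]]),t=np.array([-0.59910139,-0.03287721,0.39310699]))
im=cv2.imread('pics/wrist0.png').astype(int);m=((im[...,2]>120)&(im[...,2]>1.5*im[...,0])&(im[...,1]<.75*im[...,2])&(im[...,0]<80)).astype(np.uint8);m[262:]=0;m[:,:182]=0;m[:,430:]=0
k=np.argwhere(m)
P=[]
for v in range(80,235,3):
    u=k[k[:,0]==v][:,1]
    if len(u)>3:P+=[ray(c,u.min(),v,.182)[:2],ray(c,u.max(),v,.182)[:2]]
P=np.array(P);A=np.c_[2*P,np.ones(len(P))];s=np.linalg.lstsq(A,(P**2).sum(1),rcond=None)[0];print('funnel',s[:2],'r',np.sqrt(s[2]+s[:2]@s[:2]))
E
```

```text
t 33.38 p [ 0.8533 -0.3213  0.3095] x [-0.961  0.237 -0.144] y [ 0.242  0.97  -0.019] z [ 0.136 -0.053 -0.989] F [ 0.3 -0.1  0.4] op 0.0259 gf 0.0 q [-0.42  1.11  0.03  0.01  1.86 -1.74]
funnel [0.59089353 0.017331  ] r 0.078088359633344
```

At the reach limit the arm tilts the tool outward (z axis now (0.136, -0.053, -0.989)). That gives a way to tip: keep the tool tilted by α in the scoop's x–z plane, take the grip on its ±y faces with the scoop flat, then turn about the tool's z by π over the funnel. The scoop then tips by 2α. I'll build up more tilt near azimuth -0.24.

Emit:
apply_moves(
  delta_pos=[
    [1, 5, -1],
    [0, 5, 0],
    [-6, 0, 0],
    [-6, 0, 0],
    [-6, 0, 0],
  ],
  twist=[0, 0, 0, 0, 0],
)

```text
t: 34.05
tool_pos: [0.9276, -0.2364, 0.3032]
orientation: [0.348, 2.862, -0.074]
force: [0.4, 0.1, 0.4]
opening: 0.0262
gripper_force: 0.0
```

```bash
python3 - <<'E'
from h import *
st()
E
```

```text
t 34.05 p [ 0.9276 -0.2364  0.3032] x [-0.939  0.229 -0.258] y [ 0.242  0.97  -0.019] z [ 0.246 -0.081 -0.966] F [0.4 0.1 0.4] op 0.0262 gf 0.0 q [-0.3   1.13  0.03 -0.    1.72 -1.63]
```

Emit:
apply_moves(
  delta_pos=[
    [1, 5, -1],
    [0, 5.5, -1],
    [-6, 0, 0],
    [-6, 0, 0],
    [-6, 0, 0],
    [-6, 0, 0],
  ],
  twist=[0, 0, 0, 0, 0, 0],
)

```text
t: 34.8
tool_pos: [0.9976, -0.1625, 0.3344]
orientation: [0.322, 2.688, -0.077]
force: [0.2, -0.4, 0.3]
opening: 0.0261
gripper_force: 0.0
```

```bash
python3 - <<'E'
from h import *
st()
E
```

```text
t 34.8 p [ 0.9976 -0.1625  0.3344] x [-0.881  0.213 -0.423] y [ 0.237  0.972 -0.004] z [ 0.41  -0.104 -0.906] F [ 0.2 -0.4  0.3] op 0.0261 gf 0.0 q [-0.21  1.12  0.03 -0.02  1.56 -1.54]
```

Emit:
apply_moves(
  delta_pos=[
    [-6, -0.5, 0],
    [-6, -0.5, 0],
    [0, 0, 0],
  ],
  twist=[0, 0, 0],
)

```text
t: 35.17
tool_pos: [1.0186, -0.1851, 0.3565]
orientation: [0.311, 2.601, -0.082]
force: [0.5, 0.9, 1.2]
opening: 0.0261
gripper_force: 0.0
```

```bash
python3 - <<'E'
from h import *
st()
E
```

```text
t 35.17 p [ 1.0186 -0.1851  0.3565] x [-0.841  0.204 -0.501] y [0.235 0.972 0.001] z [ 0.487 -0.117 -0.866] F [0.5 0.9 1.2] op 0.0261 gf 0.0 q [-0.23  1.11  0.02 -0.    1.48 -1.56]
```

Tilt α is 0.524 at azimuth -0.236, in line with the scoop. Returning above the grip to see whether the tilt stays.

Emit:
apply_moves(
  delta_pos=[
    [4.75, -2.33, -1.2],
    [4.75, -2.33, -1.2],
    [4.75, -2.33, -1.2],
    [4.75, -2.33, -1.2],
    [4.75, -2.33, -1.2],
    [4.75, -2.33, -1.2],
    [4.75, -2.33, -1.2],
    [4.75, -2.33, -1.2],
  ],
  twist=[0, 0, 0, 0, 0, 0, 0, 0],
  gripper=6.5,
)

```text
t: 36.17
tool_pos: [0.6756, -0.2669, 0.2677]
orientation: [0.306, 2.605, -0.08]
force: [0.4, 0.1, 0.6]
opening: 0.0649
gripper_force: 0.0
```

Emit:
apply_moves(
  delta_pos=[
    [0, 0, 0],
    [0, 0, 0],
  ],
  twist=[0, 0],
)

```text
t: 36.42
tool_pos: [0.6782, -0.2675, 0.2691]
orientation: [0.307, 2.603, -0.081]
force: [-0.2, 0.2, 0.5]
opening: 0.0651
gripper_force: 0.0
```

```bash
cat >> h.py <<'E'
def to(X):
    s=st();R=Ro.from_rotvec(s['orientation']).as_matrix();print('tool cm',(100*R.T@(np.array(X)-s['tool_pos'])).round(2))
E
python3 - <<'E'
from h import *
to([.608,-.277,.14]);to([.608,-.277,.070])
E
```

```text
t 36.42 p [ 0.6782 -0.2675  0.2691] x [-0.842  0.202 -0.5  ] y [0.232 0.973 0.001] z [ 0.486 -0.115 -0.866] F [-0.2  0.2  0.5] op 0.0651 gf 0.0 q [-0.51  0.02  1.64  0.17  0.98 -1.91]
tool cm [12.17 -2.57  7.88]
t 36.42 p [ 0.6782 -0.2675  0.2691] x [-0.842  0.202 -0.5  ] y [0.232 0.973 0.001] z [ 0.486 -0.115 -0.866] F [-0.2  0.2  0.5] op 0.0651 gf 0.0 q [-0.51  0.02  1.64  0.17  0.98 -1.91]
tool cm [15.67 -2.58 13.94]
```

The tilt persists. Descending over the grip.

Emit:
apply_moves(
  delta_pos=[
    [4, -0.9, 2.6],
    [4, -0.9, 2.6],
    [4.2, -0.8, 2.7],
    [0, 0, 0],
    [0, 0, 0],
  ],
  twist=[0, 0, 0, 0, 0],
)

```text
t: 37.05
tool_pos: [0.6103, -0.2781, 0.1417]
orientation: [0.306, 2.6, -0.082]
force: [1.0, -0.4, -0.1]
opening: 0.0647
gripper_force: 0.0
```

```bash
python3 - <<'E'
from h import *
to([.608,-.277,.070])
c=robot.read_camera('side');crop(c,'s3',230,120,390,240,5)
# planar fit
D=np.array([[-.61,.15,1.36,1.63,.53,-.3096,.3033],[.27,.02,1.49,1.63,.5297,.2002,.3037],[.25,.26,1.58,1.3,.5808,.2002,.1166],[.36,.36,1.49,1.3,.5866,.2757,.1027],[.55,.2,1.65,1.28,.4774,.3503,.1132],[-.42,1.11,.03,1.86,.8533,-.3213,.3095],[-.3,1.13,.03,1.72,.9276,-.2364,.3032],[-.21,1.12,.03,1.56,.9976,-.1625,.3344],[-.23,1.11,.02,1.48,1.0186,-.1851,.3565],[-.49,.4,1.12,1.62,.6399,-.2838,.2718]])
A=[];y=[]
for q1,a,b,c5,X,Y,Z in D:
    s2=a+b;s3=s2+c5
    A+=[[1,0,np.sin(a),np.sin(s2),np.cos(s2),np.sin(s3)],[0,1,np.cos(a),np.cos(s2),-np.sin(s2),np.cos(s3)]];y+=[X*np.cos(q1)+Y*np.sin(q1),Z]
p,res,_,_=np.linalg.lstsq(np.array(A),np.array(y),rcond=None);print(p.round(3),np.abs(np.array(A)@p-y).max().round(4))
np.save('fk.npy',p)
E
```

```text
t 37.05 p [ 0.6103 -0.2781  0.1417] x [-0.841  0.201 -0.502] y [0.232 0.973 0.   ] z [ 0.488 -0.116 -0.865] F [ 1.  -0.4 -0.1] op 0.0647 gf 0.0 q [-0.6  -0.02  1.92  0.26  0.76 -2.08]
tool cm [3.81 0.05 6.08]
[-0.     0.319  0.368  0.554  0.063  0.35 ] 0.0044
```

View pics/s3.png

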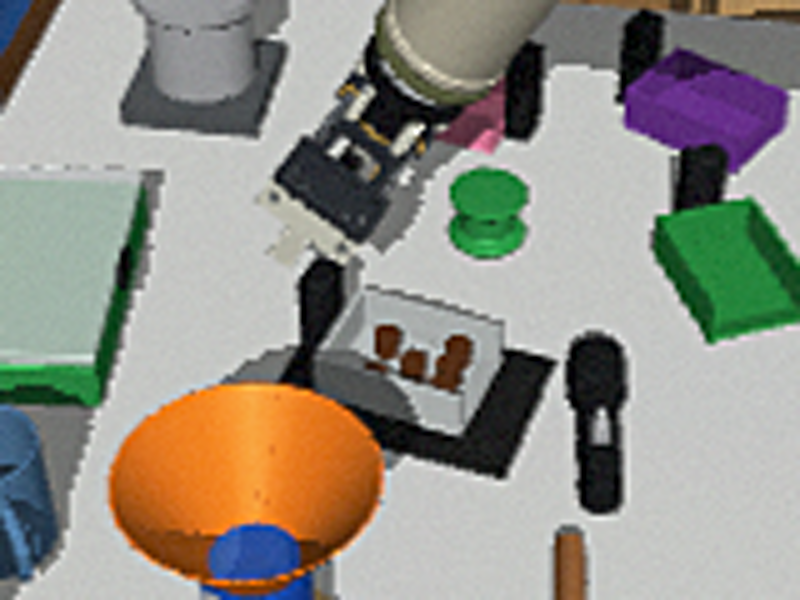

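The side crop shows the tilted gripper just above the scoop's black grip at (322,300). All the pellets are still in the pan. Lowering and gripping.

Emit:
apply_moves(
  delta_pos=[
    [1.3, 0.05, 2.1],
    [1.3, 0, 2.0],
    [1.2, 0, 2.0],
    [0, 0, 0],
    [0, 0, 0],
  ],
  twist=[0, 0, 0, 0, 0],
)

```text
t: 37.72
tool_pos: [0.6073, -0.277, 0.0692]
orientation: [0.306, 2.601, -0.082]
force: [-0.1, -0.8, -0.6]
opening: 0.065
gripper_force: 0.0
```

```bash
python3 - <<'E'
from h import *
to([.608,-.277,.070])
E
```

```text
t 37.73 p [ 0.6073 -0.277   0.0692] x [-0.842  0.201 -0.501] y [0.232 0.973 0.   ] z [ 0.488 -0.116 -0.865] F [-0.1 -0.8 -0.6] op 0.065 gf 0.0 q [-0.6   0.08  1.97  0.32  0.62 -2.15]
tool cm [-0.1   0.02 -0.04]
```

Emit:
apply_moves(
  delta_pos=[
    [0, 0, 0],
    [0, 0, 0],
    [0, 0, 0],
    [0, 0, 0],
    [0, 0, 0],
    [0, 0, 0],
  ],
  twist=[0, 0, 0, 0, 0, 0],
  gripper=0,
  squeeze=20,
)

```text
t: 38.48
tool_pos: [0.6053, -0.2762, 0.0665]
orientation: [0.307, 2.604, -0.08]
force: [-1.9, 1.0, 4.3]
opening: 0.0338
gripper_force: 20.0
```

Emit:
apply_moves(
  delta_pos=[
    [0, 0, 0],
    [0, 0, 0],
  ],
  twist=[0, 0],
  squeeze=60,
)

```text
t: 38.72
tool_pos: [0.6054, -0.2762, 0.0665]
orientation: [0.307, 2.604, -0.08]
force: [-3.0, 1.4, 5.2]
opening: 0.0336
gripper_force: 60.0
```

Emit:
apply_moves(
  delta_pos=[
    [-0.5, 0, -0.9],
    [-1, 0, -1.7],
    [-1, 0, -1.7],
    [-2, 0, -3.5],
    [-2, 0, -3.5],
    [-2, 0, -3.5],
    [-2.3, 0, -4],
    [0, 0, 0],
  ],
  twist=[0, 0, 0, 0, 0, 0, 0, 0],
)

```text
t: 39.72
tool_pos: [0.6069, -0.2777, 0.2894]
orientation: [0.305, 2.597, -0.086]
force: [0.1, 0.2, -1.6]
opening: 0.0338
gripper_force: 60.0
```

```bash
python3 - <<'E'
from h import *
st();c=robot.read_camera('side');cv2.imwrite('pics/s4.png',cv2.resize(c['frame'][90:270,200:440,::-1],None,fx=3.2,fy=3.2))
E
```

```text
t 39.73 p [ 0.6069 -0.2777  0.2894] x [-0.84   0.2   -0.505] y [ 0.233  0.973 -0.002] z [ 0.491 -0.119 -0.863] F [ 0.1  0.2 -1.6] op 0.0338 gf 59.99913275241852 q [-0.6  -0.16  1.78  0.21  1.03 -2.  ]
```

View pics/s4.png

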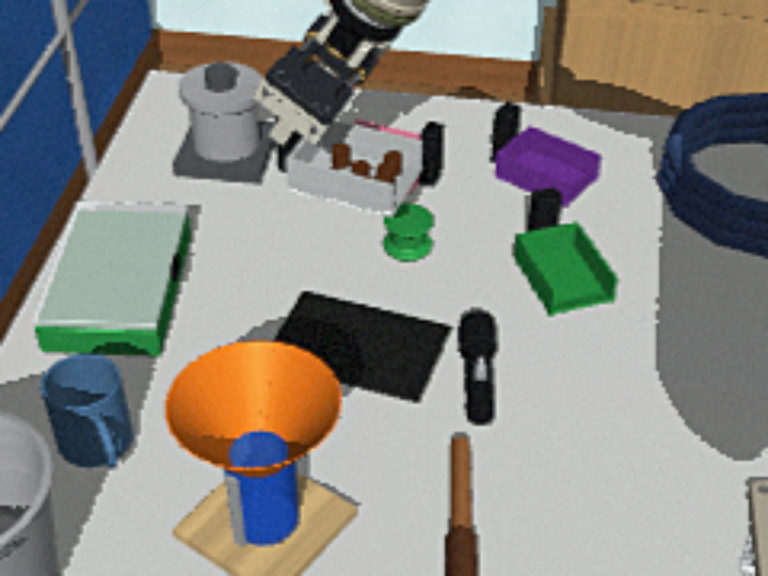

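The side view shows the scoop held level at (355,170), with its pellets inside and the mat clear below. Planning the carry and pour now.

```bash
cat > plan.py <<'E'
from h import *
Rg=Ro.from_rotvec([.307,2.604,-.08]).as_matrix();Pg=np.array([.6054,-.2762,.0665])
Rs=Ro.from_euler('z',-.24).as_matrix();Os=np.array([.549,-.2624,.003])
RT=Rg.T@Rs;OT=Rg.T@(Os-Pg)          # scoop in tool frame
F=np.array([.590,.018])
lip=np.array([-.063,0,.009])
B=np.array([[x,y,z] for x in(-.064,0,.052) for y in(-.042,.042) for z in(0,.041)])
def scoop(R,P): return R@RT,R@OT+P
def show(R,P):
    S,O=scoop(R,P);L=S@lip+O;dn=-S[2]  # world-down in scoop frame
    b=B@S.T+O;m=(np.hypot(*(b[:,:2]-F).T)<.09);mz=b[m][:,2].min() if m.any() else 9
    print('tilt %.2f slide-dir(scoop) %s lip-F %s lipz %.3f lowest over funnel %.3f'%(np.arccos(S[2,2]),dn[:2].round(2),(1000*(L[:2]-F)).round(),L[2],mz))
def target(R,lz,back=.02,side=.025):
    S,O=scoop(R,np.zeros(3));dn=-S[2,:2];h=dn/max(np.linalg.norm(dn),1e-6);k=min(1,np.linalg.norm(dn)/.4)
    ex=S@(lip+[0,side*h[1]*k,0])          # exit point
    d=S@np.array([dn[0],dn[1],0]);d=d[:2]/max(np.linalg.norm(d[:2]),1e-6)
    L=S@lip;w=np.r_[F-back*k*d-ex[:2],lz-L[2]];return w-O+O*0 - O if False else w-O
def plan(steps,lzs,**k):
    s=st();R=Ro.from_rotvec(s['orientation']).as_matrix();P=np.array(s['tool_pos']);show(R,P)
    for a,lz in zip(steps,lzs):
        R2=R@Ro.from_euler('z',a).as_matrix();P2=target(R2,lz,**k);d=100*R.T@(P2-P)
        print(np.round(d,1).tolist(),round(a,3),end=' ');show(R2,P2);R,P=R2,P2
E
python3 - <<'E'
from plan import *
plan([0]+[.16]*18+[.1],[.23]*20)
E
```

```text
t 39.77 p [ 0.6058 -0.2769  0.2855] x [-0.842  0.201 -0.501] y [ 0.232  0.973 -0.   ] z [ 0.487 -0.117 -0.865] F [ 0.3 -0.  -2.6] op 0.0336 gf 59.99915599822998 q [-0.6  -0.16  1.78  0.21  1.03 -2.  ]
tilt 0.00 slide-dir(scoop) [-0.  0.] lip-F [-102. -266.] lipz 0.231 lowest over funnel 9.000
[-3.2, 28.2, 1.9] 0 tilt 0.00 slide-dir(scoop) [-0.  0.] lip-F [ 0. -0.] lipz 0.230 lowest over funnel 0.221
[0.1, -1.2, 0.0] 0.16 tilt 0.08 slide-dir(scoop) [ 0.   -0.08] lip-F [3. 8.] lipz 0.230 lowest over funnel 0.218
[0.1, -1.2, 0.1] 0.16 tilt 0.16 slide-dir(scoop) [ 0.02 -0.16] lip-F [ 8. 16.] lipz 0.230 lowest over funnel 0.213
[0.0, -1.3, 0.2] 0.16 tilt 0.24 slide-dir(scoop) [ 0.05 -0.23] lip-F [14. 22.] lipz 0.230 lowest over funnel 0.209
[-0.0, -1.4, 0.3] 0.16 tilt 0.31 slide-dir(scoop) [ 0.08 -0.3 ] lip-F [21. 26.] lipz 0.230 lowest over funnel 0.204
[-0.1, -1.5, 0.3] 0.16 tilt 0.39 slide-dir(scoop) [ 0.13 -0.36] lip-F [28. 28.] lipz 0.230 lowest over funnel 0.198
[-0.2, -2.0, 0.2] 0.16 tilt 0.46 slide-dir(scoop) [ 0.18 -0.41] lip-F [31. 25.] lipz 0.230 lowest over funnel 0.193
[-0.3,
[... 805 characters left out ...]
132
[-0.1, -2.1, -0.1] 0.16 tilt 0.93 slide-dir(scoop) [ 0.7  -0.39] lip-F [25. -4.] lipz 0.230 lowest over funnel 0.127
[-0.0, -2.1, -0.1] 0.16 tilt 0.97 slide-dir(scoop) [ 0.75 -0.33] lip-F [24. -5.] lipz 0.230 lowest over funnel 0.124
[0.0, -2.1, -0.1] 0.16 tilt 1.00 slide-dir(scoop) [ 0.8  -0.27] lip-F [22. -5.] lipz 0.230 lowest over funnel 0.122
[0.1, -2.1, -0.1] 0.16 tilt 1.02 slide-dir(scoop) [ 0.83 -0.2 ] lip-F [21. -6.] lipz 0.230 lowest over funnel 0.122
[0.1, -2.1, -0.0] 0.16 tilt 1.04 slide-dir(scoop) [ 0.85 -0.12] lip-F [20. -5.] lipz 0.230 lowest over funnel 0.122
[0.0, -1.3, -0.0] 0.1 tilt 1.04 slide-dir(scoop) [ 0.86 -0.08] lip-F [20. -5.] lipz 0.230 lowest over funnel 0.123
```

That plan shows a 180° turn would tip the spout *up*, because the tool leans the wrong way relative to the scoop. The scoop needs its spout outward when it is taken with the outward-tilted tool. So I'll set it back down, bring the tool upright at the inner reach limit, turn the scoop round on its mat, re-tilt and regrip.

Emit:
apply_moves(
  delta_pos=[
    [1, 0, 1.7],
    [2.5, 0, 4.3],
    [2.5, 0, 4.3],
    [2.5, 0, 4.3],
    [1.2, 0, 2.1],
    [0.7, 0, 1.2],
    [0.3, 0, 0.5],
    [0, 0, 0],
  ],
  twist=[0, 0, 0, 0, 0, 0, 0, 0],
)

```text
t: 40.78
tool_pos: [0.6042, -0.2759, 0.0702]
orientation: [0.307, 2.604, -0.08]
force: [-0.1, -0.1, -2.2]
opening: 0.0337
gripper_force: 60.0
```

```bash
python3 - <<'E'
from h import *
to([.6054,-.2762,.0675])
E
```

```text
t 40.77 p [ 0.6042 -0.2759  0.0702] x [-0.843  0.202 -0.498] y [0.232 0.973 0.001] z [ 0.485 -0.115 -0.867] F [-0.1 -0.1 -2.2] op 0.0337 gf 59.99916315078735 q [-0.6   0.08  1.97  0.31  0.62 -2.15]
tool cm [0.02 0.   0.29]
```

Emit:
apply_moves(
  delta_pos=[
    [0.15, 0, 0.25],
    [0, 0, 0],
    [0, 0, 0],
  ],
  twist=[0, 0, 0],
)

```text
t: 41.15
tool_pos: [0.6044, -0.2761, 0.068]
orientation: [0.307, 2.603, -0.081]
force: [0.5, 0.6, -3.2]
opening: 0.0334
gripper_force: 60.0
```

Emit:
apply_moves(
  delta_pos=[
    [0, 0, 0],
    [0, 0, 0],
    [0, 0, 0],
    [0, 0, 0],
  ],
  twist=[0, 0, 0, 0],
  gripper=6.5,
)

```text
t: 41.65
tool_pos: [0.6042, -0.2759, 0.0674]
orientation: [0.307, 2.604, -0.08]
force: [0.5, -0.1, -0.2]
opening: 0.0642
gripper_force: 0.0
```

Emit:
apply_moves(
  delta_pos=[
    [-1, 0, -1.7],
    [-2, 0, -3.4],
    [-3, 0, -5.2],
    [-3, 0, -5.2],
    [-3, 0, -5.2],
    [-2, 0, -3.5],
    [0, 0, 0],
  ],
  twist=[0, 0, 0, 0, 0.17, 0.17, 0.17],
)

```text
t: 42.52
tool_pos: [0.6053, -0.2808, 0.3535]
orientation: [0.957, 2.433, 0.097]
force: [0.5, -0.0, -1.4]
opening: 0.0651
gripper_force: 0.0
```

Emit:
apply_moves(
  delta_pos=[
    [0, 0, 0],
    [0, 0, 0],
    [0, 0, 0],
    [0, 0, 0],
    [0, 0, 0],
    [0, 0, 0],
    [0, 0, 0],
    [0, 0, 0],
  ],
  twist=[0.17, 0.17, 0.17, 0.17, 0.17, 0.17, 0.17, 0.17],
)

```text
t: 43.52
tool_pos: [0.6037, -0.2796, 0.3466]
orientation: [2.381, 1.35, 0.535]
force: [-0.2, -1.0, 0.7]
opening: 0.0647
gripper_force: 0.0
```

Emit:
apply_moves(
  delta_pos=[
    [0, 0, 0],
    [0, 0, 0],
    [0, 0, 0],
    [0, 0, 0],
    [0, 0, 0],
    [0, 0, 0],
    [0, 0, 0],
    [0, 0, 0],
  ],
  twist=[0.17, 0.17, 0.17, 0.17, 0.17, 0.17, 0.17, 0.06],
)

```text
t: 44.52
tool_pos: [0.6037, -0.2796, 0.3466]
orientation: [2.958, -0.322, 0.788]
force: [-0.1, 0.4, -0.2]
opening: 0.0649
gripper_force: 0.0
```

```bash
python3 - <<'E'
from h import *
to([.43,-.10,.36])
c=robot.read_camera('side');crop(c,'s5',230,120,390,240,5)
E
```

```text
t 44.52 p [ 0.6037 -0.2796  0.3466] x [ 0.847 -0.185  0.498] y [-0.217 -0.976  0.008] z [ 0.485 -0.115 -0.867] F [-0.1  0.4 -0.2] op 0.0649 gf 0.0 q [-0.61 -0.17  1.69  0.2   1.15  1.14]
tool cm [-17.37 -13.75 -11.64]
```

View pics/s5.png

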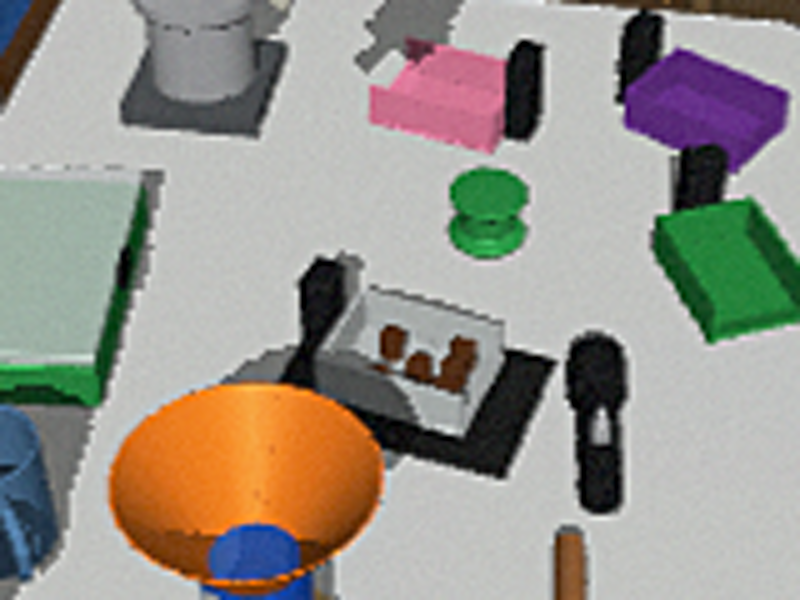

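The scoop is back on the mat, unchanged, with its grip at (322,300) and all the pellets in the pan. Moving to the inner limit to bring the tool upright.

Emit:
apply_moves(
  delta_pos=[
    [-3.5, -2.75, -2.3],
    [-3.5, -2.75, -2.3],
    [-3.5, -2.75, -2.3],
    [-3.5, -2.75, -2.3],
    [-3.5, -2.75, -2.3],
    [0, 0, 0],
  ],
  twist=[0, 0, 0, 0, 0, 0],
)

```text
t: 45.32
tool_pos: [0.4283, -0.099, 0.3572]
orientation: [2.959, -0.312, 0.786]
force: [0.4, 0.6, 0.9]
opening: 0.0649
gripper_force: 0.0
```

Emit:
apply_moves(
  delta_pos=[
    [-3.5, 0, -2],
    [-3.5, 0, -2],
    [-3.5, 0, -2],
  ],
  twist=[0, 0, 0],
)

```text
t: 45.7
tool_pos: [0.3922, -0.0943, 0.3826]
orientation: [2.997, -0.319, 0.666]
force: [-0.2, -1.1, 0.3]
opening: 0.0651
gripper_force: 0.0
```

```bash
python3 - <<'E'
from h import *
to([.43,-.10,.36])
E
```

```text
t 45.7 p [ 0.3922 -0.0943  0.3826] x [ 0.886 -0.189  0.424] y [-0.213 -0.977  0.009] z [ 0.413 -0.098 -0.905] F [-0.2 -1.1  0.3] op 0.0651 gf 0.0 q [-0.44 -0.89  2.08  0.09  1.53  1.36]
tool cm [ 2.49 -0.27  3.66]
```

Emit:
apply_moves(
  delta_pos=[
    [-4.6, 0, -1.6],
    [-4.7, 0, -1.4],
    [-4.8, 0, -1.1],
    [-4.9, 0, -0.9],
  ],
  twist=[0, 0, 0, 0],
)

```text
t: 46.2
tool_pos: [0.3337, -0.0875, 0.402]
orientation: [3.056, -0.325, 0.456]
force: [0.9, 0.2, -0.5]
opening: 0.0652
gripper_force: 0.0
```

```bash
python3 - <<'E'
from h import *
to([.43,-.10,.36])
E
```

```text
t 46.2 p [ 0.3337 -0.0875  0.402 ] x [ 0.935 -0.2    0.292] y [-0.211 -0.978  0.003] z [ 0.285 -0.064 -0.956] F [ 0.9  0.2 -0.5] op 0.0652 gf 0.0 q [-0.48 -0.89  2.    0.08  1.74  1.32]
tool cm [ 8.03 -0.81  6.84]
```

Emit:
apply_moves(
  delta_pos=[
    [-5, 0, -1.2],
    [-5, 0, -1],
    [-5, 0, -0.8],
    [-5, 0, -0.6],
  ],
  twist=[0, 0, 0, 0],
)

```text
t: 46.7
tool_pos: [0.2607, -0.0863, 0.4447]
orientation: [3.109, -0.327, 0.248]
force: [-0.0, -0.4, -0.8]
opening: 0.0651
gripper_force: 0.0
```

```bash
python3 - <<'E'
from h import *
to([.43,-.10,.36])
E
```

```text
t 46.7 p [ 0.2607 -0.0863  0.4447] x [ 0.966 -0.206  0.157] y [-0.207 -0.978 -0.011] z [ 0.156 -0.022 -0.987] F [-0.  -0.4 -0.8] op 0.0651 gf 0.0 q [-0.6  -0.89  1.9   0.08  1.99  1.22]
tool cm [15.3  -2.08 11.04]
```

Emit:
apply_moves(
  delta_pos=[
    [-5, 0, -0.5],
    [-5, 0, 0],
    [-5, 0, 0.3],
  ],
  twist=[0, 0, 0],
)

```text
t: 47.08
tool_pos: [0.1977, -0.0971, 0.4771]
orientation: [-3.097, 0.322, -0.107]
force: [-0.0, -1.0, -0.7]
opening: 0.0652
gripper_force: 0.0
```

```bash
python3 - <<'E'
from h import *
to([.43,-.10,.36])
E
```

```text
t 47.08 p [ 0.1977 -0.0971  0.4771] x [ 0.976 -0.206  0.065] y [-0.204 -0.978 -0.033] z [ 0.071  0.019 -0.997] F [-0.  -1.  -0.7] op 0.0652 gf 0.0 q [-0.8  -0.89  1.83  0.08  2.17  1.03]
tool cm [21.97 -4.08 13.31]
```

Emit:
apply_moves(
  delta_pos=[
    [0, -3.5, 0],
    [0, -3.5, 0],
    [0, -3.5, 0],
    [0, -3.5, 0],
    [-4, 0, 0],
    [-4, 0, 0],
  ],
  twist=[0, 0, 0, 0, 0, 0],
)

```text
t: 47.82
tool_pos: [0.187, 0.0654, 0.5016]
orientation: [-3.11, 0.323, -0.047]
force: [1.2, 0.2, 0.1]
opening: 0.0653
gripper_force: 0.0
```

```bash
python3 - <<'E'
from h import *
to([.43,-.10,.36])
E
```

```text
t 47.83 p [0.187  0.0654 0.5016] x [ 0.978 -0.206  0.029] y [-0.205 -0.979 -0.017] z [ 0.031  0.011 -0.999] F [1.2 0.2 0.1] op 0.0653 gf 0.0 q [ 0.06 -0.89  1.77  0.01  2.23  1.84]
tool cm [26.77 11.44 14.74]
```

Emit:
apply_moves(
  delta_pos=[
    [4.8, 2.5, 1.1],
    [4.8, 2.5, 1.1],
    [4.8, 2.5, 1.1],
    [4.8, 2.5, 1.1],
    [4.8, 2.5, 1.1],
    [4.8, 2.5, 1.1],
    [4.8, 2.5, 1.1],
    [4.8, 2.5, 1.1],
  ],
  twist=[0, 0, 0, 0, 0, 0, 0, 0.03],
)

```text
t: 48.82
tool_pos: [0.526, -0.2113, 0.42]
orientation: [-3.105, 0.372, -0.048]
force: [0.1, -0.2, 0.8]
opening: 0.0651
gripper_force: 0.0
```

Emit:
apply_moves(
  delta_pos=[
    [4.8, 2.5, 1.1],
    [4.8, 2.5, 1.1],
    [0, 0, 5],
    [0, 0, 5],
    [0, 0, 5],
    [0, 0, 5],
    [0, 0, 0],
    [0, 0, 0],
  ],
  twist=[0, 0, 0, 0, 0, 0, 0, 0],
)

```text
t: 49.82
tool_pos: [0.6134, -0.279, 0.2026]
orientation: [-3.105, 0.372, -0.05]
force: [-0.6, -0.7, 0.9]
opening: 0.0645
gripper_force: 0.0
```

```bash
python3 - <<'E'
from h import *
to([.610,-.2772,.13]);to([.610,-.2772,.071])
E
```

```text
t 49.83 p [ 0.6134 -0.279   0.2026] x [ 0.971 -0.236  0.03 ] y [-0.236 -0.972 -0.017] z [ 0.033  0.01  -0.999] F [-0.6 -0.7  0.9] op 0.0645 gf 0.0 q [-0.52  0.32  1.34  0.03  1.45  1.29]
tool cm [-0.58  0.03  7.25]
t 49.83 p [ 0.6134 -0.279   0.2026] x [ 0.971 -0.236  0.03 ] y [-0.236 -0.972 -0.017] z [ 0.033  0.01  -0.999] F [-0.6 -0.7  0.9] op 0.0645 gf 0.0 q [-0.52  0.32  1.34  0.03  1.45  1.29]
tool cm [-0.76  0.13 13.14]
```

Emit:
apply_moves(
  delta_pos=[
    [-0.4, 0.1, 4],
    [-0.36, 0, 4],
    [0, 0, 3],
    [0, 0, 2.1],
    [0, 0, 0],
    [0, 0, 0],
  ],
  twist=[0, 0, 0, 0, 0, 0],
)

```text
t: 50.58
tool_pos: [0.6103, -0.2767, 0.0717]
orientation: [-3.106, 0.372, -0.051]
force: [0.1, -0.0, 0.6]
opening: 0.0652
gripper_force: 0.0
```

Emit:
apply_moves(
  delta_pos=[
    [0, 0, 0],
    [0, 0, 0],
    [0, 0, 0],
    [0, 0, 0],
    [0, 0, 0],
    [0, 0, 0],
  ],
  twist=[0, 0, 0, 0, 0, 0],
  gripper=0,
  squeeze=20,
)

```text
t: 51.32
tool_pos: [0.6091, -0.2763, 0.0697]
orientation: [-3.105, 0.372, -0.047]
force: [0.1, -1.4, 3.5]
opening: 0.0342
gripper_force: 19.9
```

Emit:
apply_moves(
  delta_pos=[
    [0, 0, 0],
    [0, 0, 0],
    [0, 0, -2],
    [0, 0, -2],
    [0, 0, -3],
    [0, 0, -3],
    [0, 0, 0],
    [0, 0, 0],
  ],
  twist=[0, 0, 0, 0, 0, 0, 0, 0],
  squeeze=60,
)

```text
t: 52.32
tool_pos: [0.6055, -0.2766, 0.1685]
orientation: [-3.104, 0.372, -0.045]
force: [0.0, 1.0, -3.3]
opening: 0.0339
gripper_force: 59.7
```

Emit:
apply_moves(
  delta_pos=[
    [0, 0, 0],
    [0, 0, 0],
    [0, 0, 0],
    [0, 0, 0],
    [0, 0, 0],
    [0, 0, 0],
    [0, 0, 0],
    [0, 0, 0],
  ],
  twist=[-0.12, -0.16, -0.16, -0.16, -0.16, -0.16, -0.16, -0.16],
)

```text
t: 53.32
tool_pos: [0.6046, -0.2761, 0.1665]
orientation: [2.75, 1.515, 0.048]
force: [0.6, -0.2, -1.7]
opening: 0.0337
gripper_force: 59.7
```

Emit:
apply_moves(
  delta_pos=[
    [0, 0, 0],
    [0, 0, 0],
    [0, 0, 0],
    [0, 0, 0],
    [0, 0, 0],
    [0, 0, 0],
    [0, 0, 0],
    [0, 0, 0],
  ],
  twist=[-0.16, -0.16, -0.16, -0.16, -0.16, -0.16, -0.16, -0.16],
)

```text
t: 54.32
tool_pos: [0.6045, -0.2761, 0.1664]
orientation: [1.294, 2.841, 0.036]
force: [-0.3, -0.5, -1.7]
opening: 0.0337
gripper_force: 59.7
```

Emit:
apply_moves(
  delta_pos=[
    [0, 0, 0],
    [0, 0, 0],
    [0, 0, 0],
    [0, 0, 0],
    [0, 0, 0],
    [0, 0, 0],
  ],
  twist=[-0.16, -0.16, -0.16, -0.14, 0, 0],
)

```text
t: 55.08
tool_pos: [0.6052, -0.2766, 0.1679]
orientation: [0.378, 3.091, 0.024]
force: [-0.7, -0.5, -1.4]
opening: 0.0338
gripper_force: 59.7
```

```bash
python3 - <<'E'
from h import *
to([.490,-.2416,.11]);to([.490,-.2416,.0705])
c=robot.read_camera('side');crop(c,'s6',200,110,360,230,5)
E
```

```text
t 55.08 p [ 0.6052 -0.2766  0.1679] x [-0.97   0.241 -0.025] y [0.241 0.97  0.019] z [ 0.029  0.012 -1.   ] F [-0.7 -0.5 -1.4] op 0.0338 gf 59.7451651096344 q [-0.52  0.33  1.4   0.03  1.39 -1.85]
tool cm [12.17  0.52  5.49]
t 55.08 p [ 0.6052 -0.2766  0.1679] x [-0.97   0.241 -0.025] y [0.241 0.97  0.019] z [ 0.029  0.012 -1.   ] F [-0.7 -0.5 -1.4] op 0.0338 gf 59.7451651096344 q [-0.52  0.33  1.4   0.03  1.39 -1.85]
tool cm [12.27  0.45  9.44]
```

View pics/s6.png

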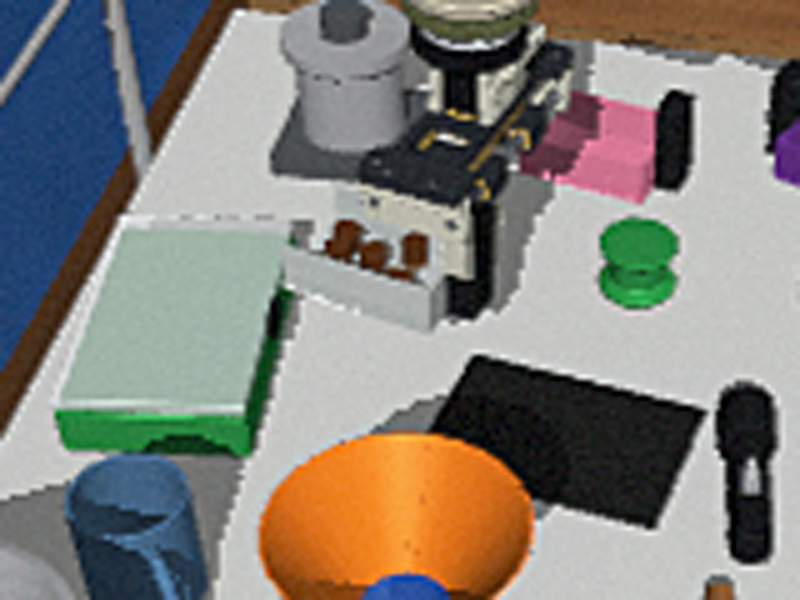

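The side crop shows the scoop turned round, with its spout away at (300,245), its grip at (470,290), and the pellets still inside. Setting it on the mat.

Emit:
apply_moves(
  delta_pos=[
    [4, 0.2, 0],
    [4, 0.2, 0],
    [4.2, 0.1, 2],
    [0, 0, 3.5],
    [0, 0, 2.5],
    [0, 0, 0.8],
    [0, 0, 0],
    [0, 0, 0],
  ],
  twist=[0, 0, 0, 0, 0, 0, 0, 0],
)

```text
t: 56.12
tool_pos: [0.4922, -0.2427, 0.0794]
orientation: [0.373, 3.088, 0.021]
force: [-1.0, -0.8, -2.7]
opening: 0.0338
gripper_force: 59.7
```

```bash
python3 - <<'E'
from h import *
to([.490,-.2416,.0705])
E
```

```text
t 56.12 p [ 0.4922 -0.2427  0.0794] x [-0.971  0.238 -0.029] y [0.238 0.971 0.017] z [ 0.033  0.01  -0.999] F [-1.  -0.8 -2.7] op 0.0338 gf 59.74487900733948 q [-0.57  0.11  1.82  0.03  1.19 -1.91]
tool cm [0.27 0.04 0.88]
```

Emit:
apply_moves(
  delta_pos=[
    [0, 0, 0.3],
    [0, 0, 0.2],
    [0, 0, 0.2],
    [0, 0, 0],
  ],
  twist=[0, 0, 0, 0],
  squeeze=15,
)

```text
t: 56.62
tool_pos: [0.4913, -0.2419, 0.0708]
orientation: [0.373, 3.09, 0.023]
force: [-0.1, 0.3, -3.4]
opening: 0.0339
gripper_force: 15.0
```

Emit:
apply_moves(
  delta_pos=[
    [0, 0, 0],
    [0, 0, 0],
    [0, 0, 0],
    [0, 0, 0],
  ],
  twist=[0, 0, 0, 0],
  gripper=6.5,
)

```text
t: 57.12
tool_pos: [0.4916, -0.2421, 0.0712]
orientation: [0.373, 3.089, 0.022]
force: [-0.0, -0.1, -0.2]
opening: 0.0643
gripper_force: 0.0
```

Emit:
apply_moves(
  delta_pos=[
    [0, 0, -2],
    [0, 0, -4],
    [0, 0, -6],
    [0, 0, -6],
    [0, 0, -5],
    [0, 0, -5],
    [0, 0, 0],
  ],
  twist=[0, 0, 0, 0, 0, 0, 0],
)

```text
t: 58.0
tool_pos: [0.4843, -0.2462, 0.3567]
orientation: [0.372, 3.081, 0.016]
force: [-0.7, -0.6, 0.2]
opening: 0.0648
gripper_force: 0.0
```

```bash
python3 - <<'E'
from h import *
to([.87,-.21,.36])
E
```

```text
t 58.0 p [ 0.4843 -0.2462  0.3567] x [-0.971  0.238 -0.036] y [0.237 0.971 0.015] z [ 0.039  0.006 -0.999] F [-0.7 -0.6  0.2] op 0.0648 gf 0.0 q [-0.58 -0.07  1.49  0.03  1.69 -1.91]
tool cm [-36.59  12.67   1.19]
```

Emit:
apply_moves(
  delta_pos=[
    [0, 0, 0],
    [0, 0, 0],
    [0, 0, 0],
    [0, 0, 0],
    [0, 0, 0],
    [0, 0, 0],
    [0, 0, 0],
    [0, 0, 0],
  ],
  twist=[0.18, 0.18, 0.18, 0.18, 0.18, 0.18, 0.18, 0.18],
)

```text
t: 59.0
tool_pos: [0.4825, -0.2449, 0.3494]
orientation: [2.338, 2.083, 0.047]
force: [0.5, 0.6, 0.6]
opening: 0.0652
gripper_force: 0.0
```

Emit:
apply_moves(
  delta_pos=[
    [0, 0, 0],
    [0, 0, 0],
    [0, 0, 0],
    [0, 0, 0],
    [0, 0, 0],
    [0, 0, 0],
    [0, 0, 0],
    [0, 0, 0],
  ],
  twist=[0.18, 0.18, 0.18, 0.18, 0.18, 0.18, 0.18, 0.18],
)

```text
t: 60.0
tool_pos: [0.4825, -0.2449, 0.3494]
orientation: [-3.129, -0.024, -0.046]
force: [-0.1, -0.1, -0.3]
opening: 0.065
gripper_force: 0.0
```

Emit:
apply_moves(
  delta_pos=[
    [0, 0, 0],
    [0, 0, 0],
    [0, 0, 0],
  ],
  twist=[0.18, 0.08, 0],
)

```text
t: 60.38
tool_pos: [0.4825, -0.2449, 0.3496]
orientation: [-3.104, 0.371, -0.044]
force: [0.8, 0.1, 0.7]
opening: 0.0651
gripper_force: 0.0
```

Emit:
apply_moves(
  delta_pos=[
    [6, -1, 0],
    [6, -1, 0],
    [6, -1, 0],
    [6, -1, 0],
    [6, -1, 0],
    [6, -1, 0],
    [6, -1, 0],
    [6, 0, 0],
  ],
  twist=[0, 0, 0, 0, 0, 0, 0, 0],
)

```text
t: 61.38
tool_pos: [0.8436, -0.2645, 0.3233]
orientation: [-3.112, 0.369, -0.139]
force: [0.0, -0.4, -1.0]
opening: 0.0651
gripper_force: 0.0
```

```bash
python3 - <<'E'
from h import *
to([.87,-.21,.36])
E
```

```text
t 61.38 p [ 0.8436 -0.2645  0.3233] x [ 0.968 -0.234  0.088] y [-0.233 -0.972 -0.015] z [ 0.089 -0.006 -0.996] F [ 0.  -0.4 -1. ] op 0.0651 gf 0.0 q [-0.37  1.09  0.03  0.03  1.94  1.45]
tool cm [ 1.6  -5.97 -3.45]
```

Emit:
apply_moves(
  delta_pos=[
    [5, -2, -1.5],
    [6, 0, 0],
    [6, 0, 0],
    [6, 0, 0],
    [6, 0, 0],
    [6, 0, 0],
  ],
  twist=[0, 0, 0, 0, 0, 0],
)

```text
t: 62.12
tool_pos: [0.9502, -0.2602, 0.3317]
orientation: [3.029, -0.364, 0.56]
force: [0.3, -0.2, 0.6]
opening: 0.0648
gripper_force: 0.0
```

```bash
python3 - <<'E'
from h import *
st()
E
```

```text
t 62.12 p [ 0.9502 -0.2602  0.3317] x [ 0.907 -0.222  0.357] y [-0.236 -0.972 -0.003] z [ 0.348 -0.081 -0.934] F [ 0.3 -0.2  0.6] op 0.0648 gf 0.0 q [-0.33  1.11  0.02  0.04  1.65  1.49]
```

Emit:
apply_moves(
  delta_pos=[
    [6, -0.5, 0],
    [6, -0.5, 0],
    [6, -0.5, 0],
    [6, 0, 0],
    [6, 0, 0],
    [0, 0, 0],
  ],
  twist=[0, 0, 0, 0, 0, 0],
)

```text
t: 62.88
tool_pos: [1.0158, -0.2587, 0.3785]
orientation: [2.924, -0.354, 0.875]
force: [-0.1, 0.1, 0.8]
opening: 0.0646
gripper_force: 0.0
```

```bash
python3 - <<'E'
from h import *
to([.60,-.265,.30])
E
```

```text
t 62.88 p [ 1.0158 -0.2587  0.3785] x [ 0.811 -0.2    0.549] y [-0.239 -0.971 -0.001] z [ 0.534 -0.131 -0.836] F [-0.1  0.1  0.8] op 0.0646 gf 0.0 q [-0.31  1.1   0.02  0.04  1.44  1.51]
tool cm [-37.92  10.54 -15.55]
```

Emit:
apply_moves(
  delta_pos=[
    [-5, 1.1, -1.8],
    [-5, 1.1, -1.8],
    [-5, 1.1, -1.8],
    [-5, 1.1, -1.8],
    [-5, 1.1, -1.8],
    [-5, 1.1, -1.8],
    [-5, 1.1, -1.8],
    [-5, 1.1, -1.8],
  ],
  twist=[0, 0, 0, 0, 0, 0, 0, 0],
)

```text
t: 63.88
tool_pos: [0.6669, -0.2527, 0.3005]
orientation: [2.926, -0.353, 0.872]
force: [0.2, 0.2, -0.1]
opening: 0.0652
gripper_force: 0.0
```

Emit:
apply_moves(
  delta_pos=[
    [-5, 1, -1.7],
    [-5, 1, -1.7],
    [0, 0, 0],
    [0, 0, 0],
  ],
  twist=[0, 0, 0, 0],
)

```text
t: 64.38
tool_pos: [0.5649, -0.2484, 0.2755]
orientation: [2.924, -0.354, 0.874]
force: [0.1, -0.5, 0.6]
opening: 0.0649
gripper_force: 0.0
```

```bash
python3 - <<'E'
from h import *
to([.4845,-.2395,.16]);to([.4845,-.2395,.074])
E
```

```text
t 64.38 p [ 0.5649 -0.2484  0.2755] x [ 0.812 -0.199  0.549] y [-0.239 -0.971  0.   ] z [ 0.533 -0.131 -0.836] F [ 0.1 -0.5  0.6] op 0.0649 gf 0.0 q [-0.61 -0.34  1.97  0.24  0.97  1.12]
tool cm [-13.04   1.05   5.26]
t 64.38 p [ 0.5649 -0.2484  0.2755] x [ 0.812 -0.199  0.549] y [-0.239 -0.971  0.   ] z [ 0.533 -0.131 -0.836] F [ 0.1 -0.5  0.6] op 0.0649 gf 0.0 q [-0.61 -0.34  1.97  0.24  0.97  1.12]
tool cm [-17.76   1.05  12.45]
```

Emit:
apply_moves(
  delta_pos=[
    [-4.4, 0.4, 1.8],
    [-4.4, 0.3, 1.8],
    [-4.2, 0.35, 1.7],
    [0, 0, 0],
    [0, 0, 0],
  ],
  twist=[0, 0, 0, 0, 0],
)

```text
t: 65.0
tool_pos: [0.4862, -0.2402, 0.1613]
orientation: [2.924, -0.353, 0.875]
force: [0.6, -0.6, -0.0]
opening: 0.065
gripper_force: 0.0
```

```bash
python3 - <<'E'
from h import *
to([.4845,-.2395,.074]);pellets('side',.018,(.4,.7,-.36,-.15),4)
E
```

```text
t 65.0 p [ 0.4862 -0.2402  0.1613] x [ 0.812 -0.199  0.549] y [-0.238 -0.971  0.001] z [ 0.533 -0.132 -0.836] F [ 0.6 -0.6 -0. ] op 0.065 gf 0.0 q [-0.72 -0.48  2.29  0.35  0.84  0.92]
tool cm [-4.95 -0.04  7.19]
side px [302.5 190.5] n 54 bb [10 10] w [ 0.5744 -0.265   0.018 ]
side px [313.5 189.9] n 24 bb [4 7] w [ 0.5343 -0.2745  0.018 ]
side px [311.7 195.7] n 9 bb [4 3] w [ 0.5364 -0.243   0.018 ]
```

Emit:
apply_moves(
  delta_pos=[
    [-1.7, 0, 2.4],
    [-1.7, 0, 2.4],
    [-1.5, 0, 2.3],
    [0, 0, 0],
    [0, 0, 0],
  ],
  twist=[0, 0, 0, 0, 0],
)

```text
t: 65.68
tool_pos: [0.4834, -0.2393, 0.0741]
orientation: [2.925, -0.353, 0.873]
force: [0.2, -0.3, -1.0]
opening: 0.065
gripper_force: 0.0
```

```bash
python3 - <<'E'
from h import *
to([.4845,-.2395,.074])
E
```

```text
t 65.67 p [ 0.4834 -0.2393  0.0741] x [ 0.812 -0.199  0.548] y [-0.238 -0.971  0.   ] z [ 0.532 -0.131 -0.836] F [ 0.2 -0.3 -1. ] op 0.065 gf 0.0 q [-0.72 -0.33  2.36  0.44  0.64  0.79]
tool cm [ 0.08 -0.    0.07]
```

Emit:
apply_moves(
  delta_pos=[
    [0, 0, 0],
    [0, 0, 0],
    [0, 0, 0],
    [0, 0, 0],
    [0, 0, 0],
    [0, 0, 0],
  ],
  twist=[0, 0, 0, 0, 0, 0],
  gripper=0,
  squeeze=20,
)

```text
t: 66.42
tool_pos: [0.4818, -0.2384, 0.0718]
orientation: [2.927, -0.354, 0.87]
force: [-4.3, 1.8, 5.5]
opening: 0.0339
gripper_force: 20.0
```

Emit:
apply_moves(
  delta_pos=[
    [0, 0, 0],
    [0, 0, 0],
  ],
  twist=[0, 0],
  squeeze=60,
)

```text
t: 66.68
tool_pos: [0.4818, -0.2384, 0.0718]
orientation: [2.927, -0.354, 0.87]
force: [-5.1, 1.3, 6.0]
opening: 0.0338
gripper_force: 60.0
```

Emit:
apply_moves(
  delta_pos=[
    [0.55, 0, -0.8],
    [1.1, 0, -1.7],
    [1.6, 0, -2.5],
    [2.2, 0, -3.3],
    [2.2, 0, -3.3],
    [2.2, 0, -3.3],
    [2.2, 0, -3.4],
    [0, 0, 0],
  ],
  twist=[0, 0, 0, 0, 0, 0, 0, 0],
)

```text
t: 67.68
tool_pos: [0.4837, -0.2396, 0.2954]
orientation: [2.922, -0.352, 0.876]
force: [0.3, -0.4, -2.6]
opening: 0.0335
gripper_force: 60.0
```

```bash
python3 - <<'E'
from h import *
st();pellets('side',.23,(.4,.7,-.36,-.1),4)
E
```

```text
t 67.67 p [ 0.4837 -0.2396  0.2954] x [ 0.811 -0.198  0.551] y [-0.238 -0.971  0.002] z [ 0.534 -0.133 -0.835] F [ 0.3 -0.4 -2.6] op 0.0335 gf 59.98416781425476 q [-0.72 -0.59  2.12  0.29  1.11  1.03]
side px [300.6 139.4] n 61 bb [12  9] w [ 0.5799 -0.2875  0.23  ]
side px [312.7 140.3] n 35 bb [6 9] w [ 0.539  -0.2885  0.23  ]
```

```bash
sed -i "s/^Rg=.*/Rg=Ro.from_rotvec([2.927,-.354,.87]).as_matrix();Pg=np.array([.4818,-.2384,.0718])/; s/^Rs=.*/Rs=Ro.from_euler('z',np.pi-.24).as_matrix();Os=np.array([.5515,-.256,.003])/" plan.py
python3 - <<'E'
from plan import *
def show2():
    s=st();R=Ro.from_rotvec(s['orientation']).as_matrix();P=np.array(s['tool_pos'])
    for psi in np.arange(0,3.2,.2):
        R2=R@Ro.from_euler('z',-psi).as_matrix();P2=target(R2,.225);print(round(psi,1),P2.round(3),end=' ');show(R2,P2)
show2()
E
```

```text
t 67.72 p [ 0.4829 -0.2389  0.2921] x [ 0.813 -0.199  0.547] y [-0.238 -0.971  0.   ] z [ 0.531 -0.131 -0.837] F [ 0.4  0.1 -3.9] op 0.034 gf 59.98423397541046 q [-0.72 -0.59  2.12  0.29  1.11  1.03]
0.0 [0.459 0.051 0.285] tilt 0.00 slide-dir(scoop) [ 0. -0.] lip-F [ 0. -0.] lipz 0.225 lowest over funnel 0.216
0.2 [0.455 0.023 0.285] tilt 0.11 slide-dir(scoop) [-0.01 -0.11] lip-F [ -1. -12.] lipz 0.225 lowest over funnel 0.211
0.4 [ 0.457 -0.005  0.288] tilt 0.22 slide-dir(scoop) [-0.04 -0.21] lip-F [  1. -24.] lipz 0.225 lowest over funnel 0.207
0.6 [ 0.465 -0.03   0.292] tilt 0.33 slide-dir(scoop) [-0.08 -0.31] lip-F [  5. -34.] lipz 0.225 lowest over funnel 0.203
0.8 [ 0.477 -0.049  0.298] tilt 0.43 slide-dir(scoop) [-0.14 -0.39] lip-F [ 12. -39.] lipz 0.225 lowest over funnel 0.200
1.0 [ 0.489 -0.058  0.305] tilt 0.53 slide-dir(scoop) [-0.21 -0.46] lip-F [ 16. -35.] lipz 0.225 lowest over funnel 0.198
1.2 [ 0.503 -0.063  0.312] tilt 0.63 slide-dir(scoop) [-0.29 -0.51] lip-F [ 20. -31.] lipz 0.225 lowest over funnel 0.196
1.4 [ 0.517 -0.066  0.321] tilt 0.72 slide-dir(scoop) [-0.
[... 326 characters left out ...]
  0.347] tilt 0.96 slide-dir(scoop) [-0.65 -0.5 ] lip-F [ 25. -12.] lipz 0.225 lowest over funnel 0.198
2.2 [ 0.571 -0.047  0.354] tilt 1.02 slide-dir(scoop) [-0.73 -0.44] lip-F [24. -9.] lipz 0.225 lowest over funnel 0.201
2.4 [ 0.582 -0.037  0.361] tilt 1.07 slide-dir(scoop) [-0.8  -0.37] lip-F [23. -6.] lipz 0.225 lowest over funnel 0.204
2.6 [ 0.592 -0.025  0.366] tilt 1.11 slide-dir(scoop) [-0.85 -0.28] lip-F [22. -5.] lipz 0.225 lowest over funnel 0.208
2.8 [ 0.6   -0.012  0.37 ] tilt 1.14 slide-dir(scoop) [-0.89 -0.18] lip-F [21. -4.] lipz 0.225 lowest over funnel 0.213
3.0 [0.606 0.002 0.372] tilt 1.15 slide-dir(scoop) [-0.91 -0.08] lip-F [20. -4.] lipz 0.225 lowest over funnel 0.217
```

```bash
cat >> plan.py <<'E'
def path(n,psi,lz,**k):
    s=st();R0=Ro.from_rotvec(s['orientation']).as_matrix();P0=np.array(s['tool_pos']);P1=target(R0@Ro.from_euler('z',-psi).as_matrix(),lz,**k)
    R,P=R0,P0
    for i in range(1,n+1):
        R2=R0@Ro.from_euler('z',-psi*i/n).as_matrix();P2=P0+(P1-P0)*i/n
        print((100*R.T@(P2-P)).round(1).tolist(),round(-psi/n,3),end=' ');show(R2,P2);R,P=R2,P2
E
python3 - <<'E'
from plan import *
path(7,1.0,.238)
E
```

```text
t 67.72 p [ 0.4829 -0.2389  0.2921] x [ 0.813 -0.199  0.547] y [-0.238 -0.971  0.   ] z [ 0.531 -0.131 -0.837] F [ 0.4  0.1 -3.9] op 0.034 gf 59.98423397541046 q [-0.72 -0.59  2.12  0.29  1.11  1.03]
[-0.2, -2.5, -0.6] -0.143 tilt 0.08 slide-dir(scoop) [-0.   -0.08] lip-F [  27. -252.] lipz 0.236 lowest over funnel 9.000
[0.1, -2.5, -0.6] -0.143 tilt 0.16 slide-dir(scoop) [-0.02 -0.16] lip-F [  28. -215.] lipz 0.238 lowest over funnel 9.000
[0.5, -2.5, -0.6] -0.143 tilt 0.23 slide-dir(scoop) [-0.04 -0.23] lip-F [  29. -178.] lipz 0.240 lowest over funnel 9.000
[0.8, -2.4, -0.6] -0.143 tilt 0.31 slide-dir(scoop) [-0.07 -0.3 ] lip-F [  28. -141.] lipz 0.240 lowest over funnel 9.000
[1.2, -2.3, -0.6] -0.143 tilt 0.39 slide-dir(scoop) [-0.11 -0.36] lip-F [  25. -105.] lipz 0.240 lowest over funnel 0.217
[1.5, -2.1, -0.6] -0.143 tilt 0.46 slide-dir(scoop) [-0.16 -0.41] lip-F [ 21. -70.] lipz 0.239 lowest over funnel 0.214
[1.8, -1.8, -0.6] -0.143 tilt 0.53 slide-dir(scoop) [-0.21 -0.46] lip-F [ 16. -35.] lipz 0.238 lowest over funnel 0.211
```

Emit:
apply_moves(
  delta_pos=[
    [-0.2, -2.5, -0.6],
    [0.1, -2.5, -0.6],
    [0.5, -2.5, -0.6],
    [0.8, -2.4, -0.6],
    [1.2, -2.3, -0.6],
    [1.5, -2.1, -0.6],
    [1.8, -1.8, -0.6],
  ],
  twist=[-0.143, -0.143, -0.143, -0.143, -0.143, -0.143, -0.143],
)

```text
t: 68.6
tool_pos: [0.4884, -0.0567, 0.3138]
orientation: [2.536, 1.02, 0.654]
force: [-0.0, -0.9, -2.9]
opening: 0.0336
gripper_force: 60.0
```

```bash
python3 - <<'E'
from plan import *
plan([-.15]*8,[.235]*8)
E
```

```text
t 68.6 p [ 0.4884 -0.0567  0.3138] x [0.638 0.713 0.291] y [ 0.562 -0.689  0.457] z [ 0.526 -0.128 -0.84 ] F [-0.  -0.9 -2.9] op 0.0336 gf 59.98443782329559 q [-0.21 -0.77  2.18 -0.02  1.16  0.6 ]
tilt 0.53 slide-dir(scoop) [-0.22 -0.46] lip-F [ 15. -34.] lipz 0.233 lowest over funnel 0.206
[0.5, 1.4, 0.1] -0.15 tilt 0.60 slide-dir(scoop) [-0.28 -0.5 ] lip-F [ 19. -32.] lipz 0.235 lowest over funnel 0.206
[0.5, 1.1, 0.1] -0.15 tilt 0.67 slide-dir(scoop) [-0.34 -0.52] lip-F [ 22. -28.] lipz 0.235 lowest over funnel 0.206
[0.5, 1.2, 0.0] -0.15 tilt 0.74 slide-dir(scoop) [-0.41 -0.54] lip-F [ 23. -25.] lipz 0.235 lowest over funnel 0.205
[0.5, 1.2, 0.0] -0.15 tilt 0.80 slide-dir(scoop) [-0.47 -0.54] lip-F [ 25. -21.] lipz 0.235 lowest over funnel 0.206
[0.4, 1.2, -0.0] -0.15 tilt 0.86 slide-dir(scoop) [-0.54 -0.53] lip-F [ 25. -17.] lipz 0.235 lowest over funnel 0.206
[0.4, 1.2, -0.0] -0.15 tilt 0.92 slide-dir(scoop) [-0.61 -0.51] lip-F [ 25. -14.] lipz 0.235 lowest over funnel 0.207
[0.4, 1.2, -0.1] -0.15 tilt 0.97 slide-dir(scoop) [-0.67 -0.48] lip-F [ 25. -11.] lipz 0.235 lowest over funnel 0.209
[0.3, 1.2, -0.1] -0.15 tilt 1.01 slide-dir(scoop) [-0.73 -0.44] lip-F [24. -9.] lipz 0.235 lowest over funnel 0.211
```

Emit:
apply_moves(
  delta_pos=[
    [0.5, 1.4, 0.1],
    [0.5, 1.1, 0.1],
    [0.5, 1.2, 0.1],
    [0.5, 1.2, 0.1],
    [0.4, 1.2, 0.1],
    [0.4, 1.2, 0],
    [0.4, 1.2, 0],
    [0.3, 1.2, -0.1],
  ],
  twist=[-0.15, -0.15, -0.15, -0.15, -0.15, -0.15, -0.15, -0.15],
)

```text
t: 69.6
tool_pos: [0.5744, -0.0494, 0.3616]
orientation: [1.438, 2.156, 0.26]
force: [0.1, 0.6, -2.4]
opening: 0.0338
gripper_force: 60.0
```

```bash
python3 - <<'E'
from plan import *
plan([-.15]*6,[.228,.225,.222,.22,.22,.22])
E
```

```text
t 69.6 p [ 0.5744 -0.0494  0.3616] x [-0.293  0.901 -0.321] y [0.799 0.415 0.436] z [ 0.526 -0.129 -0.841] F [ 0.1  0.6 -2.4] op 0.0338 gf 59.98187184333801 q [-0.14 -0.48  1.92 -0.06  1.14 -0.53]
tilt 1.01 slide-dir(scoop) [-0.73 -0.44] lip-F [ 26. -11.] lipz 0.232 lowest over funnel 0.208
[0.6, 1.0, 0.1] -0.15 tilt 1.05 slide-dir(scoop) [-0.78 -0.38] lip-F [24. -7.] lipz 0.228 lowest over funnel 0.207
[0.4, 1.1, 0.2] -0.15 tilt 1.09 slide-dir(scoop) [-0.82 -0.32] lip-F [22. -6.] lipz 0.225 lowest over funnel 0.206
[0.3, 1.1, 0.2] -0.15 tilt 1.11 slide-dir(scoop) [-0.86 -0.25] lip-F [21. -5.] lipz 0.222 lowest over funnel 0.207
[0.3, 1.1, 0.1] -0.15 tilt 1.13 slide-dir(scoop) [-0.89 -0.18] lip-F [21. -4.] lipz 0.220 lowest over funnel 0.208
[0.1, 1.2, -0.0] -0.15 tilt 1.14 slide-dir(scoop) [-0.9 -0.1] lip-F [20. -4.] lipz 0.220 lowest over funnel 0.211
[0.1, 1.2, -0.0] -0.15 tilt 1.15 slide-dir(scoop) [-0.91 -0.02] lip-F [19. -5.] lipz 0.220 lowest over funnel 0.215
```

Emit:
apply_moves(
  delta_pos=[
    [0.6, 1.0, 0.1],
    [0.4, 1.1, 0.2],
    [0.3, 1.1, 0.2],
    [0.3, 1.1, 0.1],
    [0.1, 1.2, 0],
    [0.1, 1.2, 0],
    [0, 0, 0],
    [0, 0, 0],
  ],
  twist=[-0.15, -0.15, -0.15, -0.15, -0.15, -0.15, 0, 0],
)

```text
t: 70.6
tool_pos: [0.6103, 0.01, 0.3697]
orientation: [0.364, 2.543, -0.074]
force: [-0.7, -0.0, -2.1]
opening: 0.0333
gripper_force: 60.0
```

```bash
python3 - <<'E'
from plan import *
s=st();show(Ro.from_rotvec(s['orientation']).as_matrix(),np.array(s['tool_pos']))
a=robot.read_camera('side')['frame'][130:290,200:400,::-1]
b=robot.read_camera('wrist')['frame'][:,:,::-1]
w=robot.read_camera('scene')['frame'][130:250,290:450,::-1]
a=cv2.resize(a,(400,320),interpolation=2);w=cv2.resize(w,(400,280),interpolation=2);b=cv2.resize(b,(400,250))
o=np.zeros((600,800,3),np.uint8);o[:320,:400]=a;o[:250,400:]=b;o[320:,:400]=w;cv2.imwrite('pics/pour.png',o)
E
```

```text
t 70.6 p [0.6103 0.01   0.3697] x [-0.804  0.242 -0.543] y [0.274 0.962 0.024] z [ 0.528 -0.129 -0.839] F [-0.7 -0.  -2.1] op 0.0333 gf 59.980496764183044 q [ 0.01 -0.37  1.82 -0.15  1.13 -1.25]
tilt 1.15 slide-dir(scoop) [-0.91 -0.02] lip-F [21. -4.] lipz 0.222 lowest over funnel 0.217
```

View pics/pour.png

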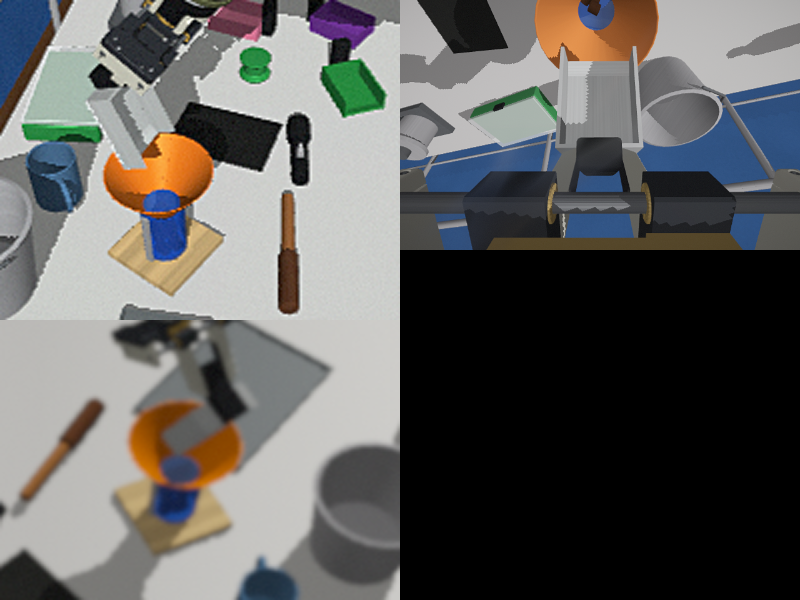

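The wrist panel shows the pan empty at (600,105), with dark pellets down the funnel throat at (597,10) and none lying on the funnel wall. I'll check that by colour, including for strays on the table.

```bash
python3 - <<'E'
from h import *
for n in('wrist','side'):
    c=robot.read_camera(n);a=c['frame'].astype(int);r,g,b=a[...,0],a[...,1],a[...,2]
    m=((r>1.7*g)&(r>1.5*b)&(r>25)&(r<140)).astype(np.uint8)
    N,_,S,C=cv2.connectedComponentsWithStats(m)
    for s,k in zip(S[1:],C[1:]):
        if s[4]>8:
            w=ray(c,*k,.02)
            if .2<w[0]<1 and -.6<w[1]<.6:print(n,k.round(0),s[4],s[2:4],'floor',w.round(3),'z.09',ray(c,*k,.09).round(3),a[int(k[1]),int(k[0])])
E
```

```text
wrist [299.   5.] 14 [5 8] floor [ 0.605 -0.004  0.02 ] z.09 [0.584 0.004 0.09 ] [43 27 20]
wrist [379.  31.] 3979 [71 86] floor [0.661 0.083 0.02 ] z.09 [0.63  0.078 0.09 ] [121  68  32]
wrist [307.  19.] 26 [15 10] floor [0.622 0.001 0.02 ] z.09 [0.598 0.008 0.09 ] [47 31 18]
wrist [272.  87.] 257 [31 31] floor [ 0.693 -0.074  0.02 ] z.09 [ 0.657 -0.054  0.09 ] [133  76  37]
wrist [250.  96.] 185 [17 28] floor [ 0.698 -0.11   0.02 ] z.09 [ 0.661 -0.084  0.09 ] [125  70  32]
side [275. 205.] 51 [ 9 11] floor [ 0.657 -0.176  0.02 ] z.09 [ 0.636 -0.109  0.09 ] [131  67  23]
side [300. 202.] 13 [12 11] floor [ 0.572 -0.2    0.02 ] z.09 [ 0.558 -0.131  0.09 ] [252 124  27]
side [296. 227.] 63 [15 16] floor [ 0.563 -0.084  0.02 ] z.09 [ 0.549 -0.024  0.09 ] [143  74  26]
side [264. 229.] 101 [20 15] floor [ 0.669 -0.058  0.02 ] z.09 [0.647 0.    0.09 ] [134  68  22]
side [341. 235.] 15 [ 1 15] floor [ 0.411 -0.071  0.02 ] z.09 [ 0.409 -0.012  0.09 ] [74 36  3]
side [281. 237.] 25 [17  4] floor [ 0.603 -0.034  0.02 ] z.09 [0.587 0.022 0.09 ] [231 117   9]
side [340. 259.] 18 [ 5 11] floor [0.404 0.026 0.02 ] z.09 [0.402 0.078 0.09 ] [52 23 14]
side [343. 277.] 55 [10 20] floor [0.389 0.09  0.02 ] z.09 [0.389 0.137 0.09 ] [78 48 32]
side [347. 271.] 10 [4 6] floor [0.38  0.066 0.02 ] z.09 [0.38  0.114 0.09 ] [91 57 39]
side [150. 389.] 39 [22 11] floor [0.808 0.465 0.02 ] z.09 [0.775 0.483 0.09 ] [139  79  27]
side [163. 397.] 9 [7 7] floor [0.772 0.476 0.02 ] z.09 [0.742 0.493 0.09 ] [107  67  33]
```

No strays on the table. Lifting clear, then turning the empty scoop level again.

Emit:
apply_moves(
  delta_pos=[
    [-1.5, 0.1, -2.5],
    [-2.2, 0.1, -3.4],
    [-1.5, 0, -2.4],
    [0, 0, 0],
    [0, 0, 0],
    [0, 0, 0],
    [0, 0, 0],
    [0, 0, 0],
  ],
  twist=[0, 0, 0, 0.16, 0.16, 0.16, 0.16, 0.16],
)

```text
t: 71.85
tool_pos: [0.6091, 0.0101, 0.4696]
orientation: [1.335, 2.209, 0.23]
force: [-0.0, 0.1, -1.4]
opening: 0.0338
gripper_force: 60.0
```

Emit:
apply_moves(
  delta_pos=[
    [0, 0, 0],
    [0, 0, 0],
    [0, 0, 0],
    [0, 0, 0],
    [0, 0, 0],
    [0, 0, 0],
    [0, 0, 0],
    [0, 0, 0],
  ],
  twist=[0.16, 0.16, 0.16, 0.16, 0.16, 0.16, 0.16, 0.16],
)

```text
t: 72.85
tool_pos: [0.6091, 0.0101, 0.4695]
orientation: [2.527, 1.03, 0.657]
force: [-0.8, 0.8, -1.3]
opening: 0.0336
gripper_force: 60.0
```

Emit:
apply_moves(
  delta_pos=[
    [0, 0, 0],
    [0, 0, 0],
    [0, 0, 0],
    [0, 0, 0],
    [0, 0, 0],
    [0, 0, 0],
    [0, 0, 0],
  ],
  twist=[0.16, 0.16, 0.16, 0.16, 0.16, 0.16, 0],
)

```text
t: 73.72
tool_pos: [0.6091, 0.0102, 0.4695]
orientation: [2.921, -0.263, 0.861]
force: [0.2, -0.4, -1.4]
opening: 0.0337
gripper_force: 60.0
```

```bash
python3 - <<'E'
from plan import *
to([.4818,-.2384,.25]);s=robot.read_state();R=Ro.from_rotvec(s['orientation']).as_matrix();S,O=scoop(R,np.array(s['tool_pos']));print(S.round(3),np.arctan2(S[1,0],S[0,0]))
E
```

```text
t 73.72 p [0.6091 0.0102 0.4695] x [ 0.827 -0.14   0.545] y [-0.188 -0.982  0.033] z [ 0.53  -0.129 -0.838] F [ 0.2 -0.4 -1.4] op 0.0337 gf 59.98542845249176 q [ 0.01 -0.35  1.63 -0.14  1.3   1.76]
tool cm [-19.    26.08  14.86]
[[-0.982 -0.187  0.007]
 [ 0.188 -0.982  0.033]
 [ 0.001  0.033  0.999]] 2.952850887126865
```

Emit:
apply_moves(
  delta_pos=[
    [-2.4, 3.3, 1.8],
    [-2.4, 3.3, 1.8],
    [-2.4, 3.3, 1.8],
    [-2.4, 3.3, 1.8],
    [-2.4, 3.2, 1.9],
    [-2.4, 3.2, 1.9],
    [-2.4, 3.2, 1.9],
    [-2.2, 3.2, 1.9],
  ],
  twist=[0, 0, 0, 0, 0, 0, 0, 0.06],
)

```text
t: 74.72
tool_pos: [0.4809, -0.2384, 0.2497]
orientation: [2.926, -0.348, 0.87]
force: [1.5, -0.3, -1.7]
opening: 0.0337
gripper_force: 60.0
```

Emit:
apply_moves(
  delta_pos=[
    [0, 0, 0],
    [0, 0, 0],
  ],
  twist=[0, 0],
)

```text
t: 74.97
tool_pos: [0.4819, -0.2375, 0.2511]
orientation: [2.926, -0.35, 0.87]
force: [0.6, 0.2, -1.4]
opening: 0.0333
gripper_force: 60.0
```

```bash
python3 - <<'E'
from plan import *
to([.4770,-.2375,.10]);to([.4770,-.2375,.075]);s=robot.read_state();R=Ro.from_rotvec(s['orientation']).as_matrix();S,O=scoop(R,np.array(s['tool_pos']));print(S[2].round(3),O)
E
```

```text
t 74.97 p [ 0.4819 -0.2375  0.2511] x [ 0.814 -0.197  0.546] y [-0.236 -0.972  0.001] z [ 0.531 -0.13  -0.838] F [ 0.6  0.2 -1.4] op 0.0333 gf 59.984210729599 q [-0.72 -0.58  2.19  0.3   1.03  1.  ]
tool cm [-8.65  0.1  12.4 ]
t 74.97 p [ 0.4819 -0.2375  0.2511] x [ 0.814 -0.197  0.546] y [-0.236 -0.972  0.001] z [ 0.531 -0.13  -0.838] F [ 0.6  0.2 -1.4] op 0.0333 gf 59.984210729599 q [-0.72 -0.58  2.19  0.3   1.03  1.  ]
tool cm [-10.02   0.1   14.49]
[-0.     0.002  1.   ] [ 0.5515823  -0.25505125  0.18231919]
```

Emit:
apply_moves(
  delta_pos=[
    [-2.2, 0.1, 3.2],
    [-2.2, 0, 3.2],
    [-2.2, 0, 3.2],
    [-1.8, 0, 2.6],
    [-1.0, 0, 1.4],
    [-0.6, 0, 0.8],
    [0, 0, 0],
    [0, 0, 0],
  ],
  twist=[0, 0, 0, 0, 0, 0, 0, 0],
)

```text
t: 75.97
tool_pos: [0.4773, -0.2374, 0.0766]
orientation: [2.926, -0.351, 0.872]
force: [0.3, -0.4, -2.0]
opening: 0.0336
gripper_force: 60.0
```

```bash
python3 - <<'E'
from plan import *
to([.4770,-.2375,.0715])
E
```

```text
t 75.97 p [ 0.4773 -0.2374  0.0766] x [ 0.813 -0.198  0.547] y [-0.237 -0.972  0.001] z [ 0.532 -0.13  -0.837] F [ 0.3 -0.4 -2. ] op 0.0336 gf 59.984121322631836 q [-0.73 -0.36  2.37  0.44  0.65  0.79]
tool cm [-0.31  0.02  0.41]
```

Emit:
apply_moves(
  delta_pos=[
    [-0.15, 0, 0.2],
    [-0.15, 0, 0.2],
    [0, 0, 0],
    [0, 0, 0],
  ],
  twist=[0, 0, 0, 0],
  squeeze=20,
)

```text
t: 76.47
tool_pos: [0.477, -0.2376, 0.0717]
orientation: [2.925, -0.352, 0.873]
force: [-0.6, 2.3, 5.0]
opening: 0.0343
gripper_force: 20.0
```

Emit:
apply_moves(
  delta_pos=[
    [0, 0, 0],
    [0, 0, 0],
    [0, 0, 0],
    [0, 0, 0],
  ],
  twist=[0, 0, 0, 0],
  gripper=6.5,
)

```text
t: 76.97
tool_pos: [0.476, -0.2368, 0.07]
orientation: [2.927, -0.353, 0.869]
force: [0.1, 0.0, 1.0]
opening: 0.0642
gripper_force: 0.0
```

Emit:
apply_moves(
  delta_pos=[
    [1.1, 0, -1.7],
    [2.2, 0, -3.3],
    [2.7, 0, -4.2],
    [2.7, 0, -4.2],
    [2.7, 0, -4.2],
    [0, 0, 0],
    [0, 0, 0],
  ],
  twist=[0, 0, 0, 0, 0, 0, 0],
)

```text
t: 77.85
tool_pos: [0.4753, -0.2367, 0.279]
orientation: [2.928, -0.353, 0.868]
force: [-0.1, -0.4, -0.2]
opening: 0.0648
gripper_force: 0.0
```

```bash
python3 - <<'E'
from plan import *
from scipy.optimize import least_squares
to([.47,.01,.45])
c=robot.read_camera('side')
# model check: predicted scoop top-corner/bottom pixels vs bright-metal mask extents
S=Rs;O=np.array([.547,-.255,.003])
px=np.array([proj(c,S@b+O) for b in B]);print('pred bbox',px.min(0).round(1),px.max(0).round(1))
a=c['frame'].astype(int);r=a.min(2);sat=a.max(2)-r
sub=np.s_[165:225,285:350];v=a[sub].mean(2)
print('\n'.join(''.join('%d'%min(9,int(x/26)) for x in row) for row in v[::2]))
E
```

```text
t 77.85 p [ 0.4753 -0.2367  0.279 ] x [ 0.814 -0.199  0.545] y [-0.237 -0.971 -0.001] z [ 0.53  -0.129 -0.838] F [-0.1 -0.4 -0.2] op 0.0648 gf 0.0 q [-0.73 -0.61  2.16  0.3   1.1   1.01]
tool cm [  3.97 -23.85 -17.8 ]
pred bbox [288.3 176.5] [326.8 207.4]
77777777777777777777777777777777775221223232222222577777777777777
77777777777777777777777777777777777222322222223324677777777777777
77777777777777777777777777777777777722233333333346777777777777777
77777777777777777777777777777777777777763223358777777777777777777
77777777777777777777777777777777777777777777777777777777777777777
77777777777777777777777777777777777777777777777777777777777777777
77777777777777647777777777777777777777777777777777777777777777777
77777777777776666664433347777777777777777777777777777777777777777
77777777730026666666666666643334777777731344457777777777777777777
77777777000036666666666666666667664433000000048777777777777777777
77777770000267766666666666666666666660000000148777777777777777777
77777400014877776676666666666666666610011100148777777777777743221
7733200015747777766666676766666666661001001003668877
[... 435 characters left out ...]
2223666654400100100011010048777777710114
55554444444444444420000112334766652011100010100001487777777710036
55555444444444444432000000000113510110001011110104877777777730036
55544444444444434334410000000010100111000110100026777777777710000
55544444444444443333344445852211000001111000110267777777777710000
55454444444433333333344587777777886622110000003777777777777750010
55544444444433333333257777777777777777788765125877777777777750000
54444444444433333332367777777777777777777777777777777777777720010
54444444433333333222477777777777777777777777777777777777777750001
44444444333333322223677777777777777777777777777777777777777773000
44444444333333222126777777777777777777777777777777777777777777788
```

```bash
python3 - <<'E'
from plan import *
c=robot.read_camera('side');o=cv2.imread('pics/side0.png')[:,:,::-1].astype(int);a=c['frame'].astype(int)
for z in(.015,.05,.08,.112,.182):print(z,proj(c,np.r_[F,z]).round(1))
d=np.abs(a-o).sum(2)[195:275,262:304]
print('\n'.join(''.join('.' if x<25 else '%d'%min(9,int(x/25)) for x in r) for r in d[::2]))
c=robot.read_camera('wrist');print('wrist',proj(c,np.r_[F,.112]),proj(c,np.r_[F,.182]))
E
```

```text
0.015 [282.1 251. ]
0.05 [281.4 244.1]
0.08 [280.8 237.9]
0.112 [280.1 231. ]
0.182 [278.4 215. ]
1.....1...................289.999999..1233
11.1.1.1.1.................1526999991..1..
.................1.........1..89999921....
..............................799999855111
..1...........................599995111.17
.1...1...................1....79931.......
....1....1.....1.........1................
.......1.1...........................1.11.
..................................1.......
.......1...........................1.....1
......1..................................1
..................................1...1...
........................1........1....11..
...1.111.......1........1......2.....1....
.1..........................11.......1.1..
...1...1....1....................1.......1
...1.....1...............1.......1.......1
......111.....11...1.....11..............1
..............................1...........
.....1.......................1....1.......
..1.1..1...........................1.1....
.....1..........1..1.........1........1..1
.1..............33.434.21............1..1.
...1........11112121111113................
.......1.....11211212211111..........11...
.............11212221221221.2.........1...
....11........22221122222222..............
.1.1..1........322222.1122221...1.........
.....11.........12211212232223............
1..1...........132222222123322..1...1.....
...........1....12212221.111..........1...
...................121..1..............1..
.....1...............................1....
1....................1..1.........1.......
..................1.......................
..........1...................1.....1.....
.11...........1.........1....1.....1......
.....1........1..1....................1..1
..........1...........1..........1.....1..
...........................1.1.1..1.....1.
wrist [ 49.03210204 234.90435442] [-19.38607623 218.5544008 ]
```

Compared with the first image, only the tube changed, between its floor and about z = 0.07. The funnel is clear, and the scoop stands flat on the mat. Handing in.

```bash
python3 -c "
from plant import robot
print(robot.close_job())"
```

```text
the job is handed in; nothing more can be done
None
```

The job is handed in: camera checks show the pellets in the blue tube and the funnel clear, and the empty scoop stands upright on its mat about 5 mm from the middle; no verdict came back.

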